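# Put the control bottle behind the tall bottles away in its lidded box

### The arm

A 7-joint arm with a two-finger parallel gripper is mounted at the origin on a cart in front of the work surface, level with it; the furniture and walls round the work are solid. World frame = base frame: x ahead of the robot, y to its left, z up, the work surface at z = 0. Lengths are in m, angles in degrees, forces in N, time in s.
With the tool pointing down it reaches from about 0.4 to 0.925 m from the base axis. Payload 5.6 kg.
Tool frame: the origin (TCP) lies at the very end of the fingers, on their centre line; the grasp point (between the pads) lies 19 mm behind it; z points along the fingers, y is the line along which they close (so a half turn about z gives the same grasp; the last joint's range is limited). The gripper opens to 85 mm and grips with 20 to 120 N. Pads are 22 mm wide; open, the fingers measure 114 mm over their backs; the gripper's body (76 mm by 85 mm) begins 54 mm behind the grasp point. The pads swing forward as they close: fully open they stand 13 mm farther back than shut.
Start: joints at [63.827, 26.786, -0.665, 91.828, 0.344, 61.387, -3.226], TCP at [0.261, -0.595, 0.231] pointing down, gripper open.
Joint ranges: [-144.91, 144.91], [-17.63, 115.5], [-89.93, 88.59], [15.96, 139.68], [-74.01, 254.01], [8.47, 105.57], [-167.45, 167.45]. Speed limits (degrees/s): [147.25, 147.25, 180, 180, 180, 180, 180].

### API

Orientations are given as a 3x3 rotation matrix whose columns are the frame's x, y, z axes.
In Python, from bench import readout, read_camera, close_job gives the robot as it stands.
- The arm moves only by the tool apply_moves, never from a script. Its argument "series" is a list of rows, each a list of 7 numbers: the turn, a rotation vector about the tool's x, y, z in degrees, then the shift along the tool's x, y, z in mm, then the finger opening in mm, from 0 to 85.4. A call has 1 to 10 rows; each row is the pose to reach, as a shift and turn from the pose commanded when the call began, along the tool's axes at that moment; what a row does not reach only later rows make up. A row lasts 1/10 s, in which the tool goes at most 50 mm and 8.59 degrees, less where a joint would pass 70% of its speed; a pose out of reach is approached as far as the arm can. A call with a gripper value outside its range is refused whole. The fingers move at their own pace and stop on an object; "squeeze" is the grip in N (left out, the last holds). Time passes only in rows, so rows that repeat a pose let the fingers close. It gives the time, the measured TCP pose, the force, the opening and the grip force at its end, in the units of the state.
- readout.state(): the state, without advancing time (a new reading comes with each control period).
- read_camera(name): name is "scene" or "top"; returns a dict with "pixels" (384x512x3 uint8, blue, green, red), "fx", "fy", "cx", "cy" (pixels), "view" (4x4, takes a point from world to camera coordinates). Camera axes: x right, y down, z forward; pixel columns grow to the right and rows downward; lengths in m; the calibration is good to about 2 mm. A picture is of the moment at which its call begins. There is no depth.
- close_job(): hands the job in; it is judged then, once.
The state is a dict: "t": time; "joint_pos": joint angles; "joint_vel": joint speeds; "joint_efforts": joint torques, N m; "ee_pos": TCP position; "eef_rot": TCP orientation; "contact_force": force on the tool from outside, world axes, zero at the start; "torque": the same for the moment, N m; "width": opening from 0.0 (shut) to 1.0 (fully open); "grasp_force": force on a finger pad.
Only numpy, scipy, OpenCV 4.12 (cv2) and the standard library are available. Lean on these libraries where they do the work, as an engineer would, in place of code of your own. Each camera call takes 0.05 s, during which the arm holds its last target. There are 200 camera calls.

### The job

The small red-capped control bottle belongs in the white box with the yellow lid, but two tall bottles stand in its way on the white board: first move both tall bottles out onto the grey side tray, leaving the control bottle where it is meanwhile. Then, with both still parked there, stand the control bottle upright on the round red spot inside the box (swing the lid open by its tab; it stays where you leave it) and lower the lid fully shut. Only after that put the tall bottles back, each standing on the middle of the disc of its own cap colour, blue on blue and green on green; keep all three bottles upright throughout.

Things in the scene. Friction and masses are not known exactly. Their poses are not given: they have to be found in the camera images.
- bottle_blue: tall white plastic bottle with a narrow blue band and a blue cap, 60 mm diameter, 128 mm tall, about 0.25 kg; the straight body reaches to 106 mm above its underside. Loose; starts upright on the blue disc. Origin: centre of its underside, z up.
- bottle_green: tall brown (amber) bottle with a paper label and a green cap, 58 mm diameter, 128 mm tall, about 0.25 kg; the straight body reaches to 106 mm above its underside. Loose; starts upright on the green disc. Origin: centre of its underside, z up.
- control_red: small control bottle with a red cap and brownish body, 29 mm diameter, 56 mm tall (body straight to about 40 mm), about 0.06 kg. Loose; starts upright on the white board, behind the gap between the two tall bottles (74 mm from each, centre to centre), so a gripper coming down on it strikes them. Origin: centre of its underside, z up. (A yellow-capped bottle at the back is no part of the job.)
- disc_blue: flat blue disc, 76 mm diameter, 3 mm thick, fixed on the white board (125 x 190 x 8 mm); at the start the blue-capped bottle stands on it and hides its middle. Origin: centre of its underside, the top is 3 mm above. x points to the back of the board, y along its long side; the discs lie side by side along y, 100 mm apart, either one on the left.
- disc_green: flat green disc, same size and make as the blue one; at the start the green-capped bottle stands on it. Origin: centre of its underside, the top is 3 mm above; axes as for the blue disc.
- tray: flat grey side tray, 130 x 210 mm outside, floor 4 mm thick, lip 12 mm high and 4 mm thick all round; fixed, empty. Both bottles fit side by side along its length, 50 mm either side of the middle. It lies left or right on the bench, the white board on the other side; a fixed reader, 156 mm tall, stands between them. Origin: centre of its underside, y along the long side, z up.
- box: white open-topped box with a yellow hinged lid, fixed. Outside 82 mm (x, front to back) x 97 mm (y) x 66 mm tall; walls and floor 5 mm thick. A flat round red spot, 38 mm diameter, marks the place for the control bottle on the inner floor, at x = -10 mm, y = 0 of this frame (hidden while the lid is shut). Origin: centre of its underside; x points to the back (hinge side), y to the left, z up.
- lid (a joint): angle of the box's lid: 0 = fully shut, grows as the front edge is lifted, to 1.85 at the stop (leaning back beyond upright); starts between 0 and 0.3. The hinge line runs along the box's y axis at x = +41 mm, z = 66 mm of the box. A stiff hinge (about 0.09 N m) holds the lid at any angle. The lid plate is 82 x 97 x 6 mm.
- lid_tab (a point): grip point of the lid's tab: a yellow bar 16 mm wide (along the box's y), 8 mm thick, that sticks out 38 mm from the middle of the lid's front edge; this point is in its mid-thickness, 24 mm in front of the edge, 106 mm from the hinge line (and 3.5 mm above the hinge when shut). Pinched across its 16 mm width, it turns between the pads as the lid swings, so the gripper can keep pointing down.
Not all that is in view belongs to the job. What is shaped like the bottle_blue but turquoise is not meant.

How it is judged (in metres and radians):
On the way, in this order (a step that is already met when the one before it is completed fails the run):
1. both tall bottles stand upright in the grey tray while the control bottle is still in its place (x of bottle_blue in the frame of tray between -0.036 and 0.036 m and y of bottle_blue in the frame of tray between -0.076 and 0.076 m and z of each of bottle_blue, bottle_green in the frame of tray below 0.01 m and angle between each of bottle_blue, bottle_green's own z axis and vertical below 0.12 rad and x of bottle_green in the frame of tray between -0.036 and 0.036 m and y of bottle_green in the frame of tray between -0.076 and 0.076 m and linear speed of each of bottle_blue, bottle_green below 0.03 m/s and contact force between the fingers and bottle_blue below 0.1 N and contact force between the fingers and bottle_green below 0.1 N and distance of control_red from where it was at the start of the episode below 0.03 m), for 0.2 s.
2. the control bottle stands released on the red spot in the box while both tall bottles stand in the tray (x of bottle_blue in the frame of tray between -0.036 and 0.036 m and y of bottle_blue in the frame of tray between -0.076 and 0.076 m and z of each of bottle_blue, bottle_green in the frame of tray below 0.01 m and angle between each of bottle_blue, bottle_green, control_red's own z axis and vertical below 0.12 rad and x of bottle_green in the frame of tray between -0.036 and 0.036 m and y of bottle_green in the frame of tray between -0.076 and 0.076 m and y of control_red in the frame of box between -0.025 and 0.025 m and x of control_red in the frame of box between -0.03 and 0.012 m and z of control_red in the frame of box below 0.012 m and linear speed of control_red below 0.03 m/s and contact force between the fingers and control_red below 0.1 N), for 0.2 s.
3. the lid is shut over the control bottle while both tall bottles stand in the tray (x of bottle_blue in the frame of tray between -0.036 and 0.036 m and y of bottle_blue in the frame of tray between -0.076 and 0.076 m and z of each of bottle_blue, bottle_green in the frame of tray below 0.01 m and angle between each of bottle_blue, bottle_green, control_red's own z axis and vertical below 0.12 rad and x of bottle_green in the frame of tray between -0.036 and 0.036 m and y of bottle_green in the frame of tray between -0.076 and 0.076 m and y of control_red in the frame of box between -0.025 and 0.025 m and x of control_red in the frame of box between -0.03 and 0.012 m and z of control_red in the frame of box below 0.012 m and value of joint lid below 0.06 rad), for 0.2 s.
At the end, for the whole second after the job is handed in: Each tall bottle upright on the disc of its cap colour, within 12 mm of its middle; control bottle upright on the box's inner floor at the red spot (within 25 mm sideways, 20 mm front to back); lid shut to within 0.06 rad; all released and at rest (horizontal distance between bottle_blue and disc_blue below 0.012 m and z of bottle_blue in the frame of disc_blue below 0.009 m and angle between each of bottle_blue, bottle_green, control_red's own z axis and vertical below 0.12 rad and linear speed of each of bottle_blue, bottle_green, control_red below 0.03 m/s and contact force between the fingers and bottle_blue below 0.1 N and horizontal distance between bottle_green and disc_green below 0.012 m and z of bottle_green in the frame of disc_green below 0.009 m and contact force between the fingers and bottle_green below 0.1 N and y of control_red in the frame of box between -0.025 and 0.025 m and x of control_red in the frame of box between -0.03 and 0.012 m and z of control_red in the frame of box below 0.012 m and contact force between the fingers and control_red below 0.1 N and value of joint lid below 0.06 rad); the robot touches nothing.
It fails at once if a bottle is tipped over (angle between any of bottle_blue, bottle_green, control_red's own z axis and vertical above 0.6 rad).
It also fails if it takes over 147 s, if anything falls off the work surface, if the arm or the gripper's body presses on something with over 40 N, if the wrist force passes 120 N, or if a joint passes its speed limit or range.

## Working session

There is one attempt and no reset: what is moved stays moved. The work goes in short steps, Python scripts to look and compute and a tool call to move; the robot and the scene stay as the last step left them, time stands still between calls to the robot, and variables do not carry over. Pictures are saved under pics/ and viewed, at most 17 in all, crops included, and the job is handed in when it is done.

Besides the shell and the picture viewer there is one more tool, called after "Request:" by a JSON object that holds its "method" and its "body". apply_moves: Moves the arm, as the interface text tells. Its arguments: {"type":"object","properties":{"series":{"type":"array"},"squeeze":{"type":"number"}},"required":["series"]}

```bash
mkdir -p pics; ls
python3 - <<'E'
from bench import readout, read_camera
import cv2,numpy as np
print(readout.state())
for n in ["scene","top"]:
    c=read_camera(n); cv2.imwrite(f"pics/{n}0.png",c["pixels"]); np.savez(f"{n}0.npz",**c)
    print(n,c["fx"],c["fy"],c["cx"],c["cy"],np.round(c["view"],4).tolist())
E
```

```text
pics
{'t': 0.0, 'joint_pos': array([63.82893881, 26.83792207, -0.66581007, 91.88241319,  0.34254438,
       61.38896592, -3.22677048]), 'joint_vel': array([-0.04805409, -0.07957342,  0.00944206, -0.02027295, -0.13453812,
        0.01003752, -0.03329171]), 'joint_efforts': array([ 8.59226384e-04, -5.32376361e+01,  2.25172460e-02, -2.51297897e+01,
        1.15131019e-02,  7.79109512e-03, -1.31692528e-05]), 'ee_pos': array([ 0.26105717, -0.59463047,  0.23030581]), 'eef_rot': array([[ 9.15641603e-01,  4.01994701e-01, -8.45469108e-04],
       [ 4.01995577e-01, -9.15640084e-01,  1.67123916e-03],
       [-1.02316120e-04, -1.87013094e-03, -9.99998246e-01]]), 'contact_force': array([-0.64237171, -0.35596919,  0.07614272]), 'torque': array([-0.01211692, -0.00732011, -0.0342374 ]), 'grasp_force': 0.0, 'width': 0.9967513369869722}
scene 367.26352470516804 367.26352470516804 258.56736687349644 183.86957251182216 [[-0.7658, -0.6428, -0.0199, 0.5503], [-0.4356, 0.5412, -0.7192, 0.1715], [0.4731, -0.5421, -0.6945, 1.2905], [0.0, 0.0, 0.0, 1.0]]
top 470.69334035976703 470.69334035976703 248.09451549141164 196.61718194588914 [[0.0162, -0.9997, 0.0203, 0.2001], [-0.986, -0.0193, -0.1653, 0.545], [0.1657, -0.0173, -0.986, 1.6174], [0.0, 0.0, 0.0, 1.0]]
```

View pics/scene0.png

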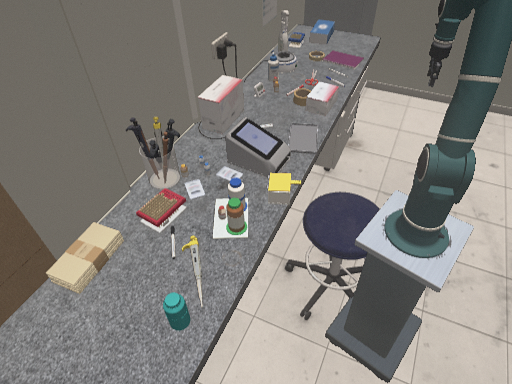

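View pics/top0.png

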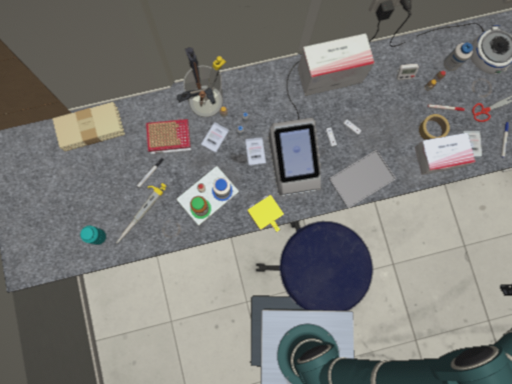

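The scene view shows the board with the bottles at (233,212), the box with its yellow lid at (281,185), and the tray at (304,138). In the top view the board is at (208,194), the lid at (266,212), the reader at (297,155) and the tray at (363,179).

```bash
cat > h.py <<'E'
import cv2,numpy as np
from bench import readout, read_camera
def ray(c,u,v):
    V=np.array(c["view"]);R,t=V[:3,:3],V[:3,3]
    d=R.T@np.array([(u-c["cx"])/c["fx"],(v-c["cy"])/c["fy"],1.]);return -R.T@t,d
def plane(c,uv,z):
    o,d=ray(c,*uv);return (o+d*(z-o[2])/d[2])
def proj(c,p):
    V=np.array(c["view"]);q=V[:3,:3]@np.array(p)+V[:3,3];return np.array([q[0]/q[2]*float(c["fx"])+c["cx"],q[1]/q[2]*float(c["fy"])+c["cy"]])
def blobs(c,lo,hi,roi,amin=8,show=True):
    "HSV blobs in roi x0,y0,x1,y1 -> centre, area, contour"
    x0,y0,x1,y1=roi;h=cv2.cvtColor(c["pixels"][y0:y1,x0:x1],cv2.COLOR_BGR2HSV)
    m=cv2.inRange(h,np.array(lo),np.array(hi));ct,_=cv2.findContours(m,cv2.RETR_EXTERNAL,cv2.CHAIN_APPROX_NONE,offset=(x0,y0))
    out=[]
    for k in ct:
        a=cv2.contourArea(k)
        if a>=amin: M=cv2.moments(k);out.append((a,np.array([M["m10"],M["m01"]])/M["m00"],k))
    return sorted(out,key=lambda o:-o[0])
def load(n): return {k:v for k,v in np.load(n).items()}
E
python3 - <<'E'
from h import *
t=load("top0.npz");s=load("scene0.npz")
def rect(c,bl,z):
    r=cv2.minAreaRect(bl[2]); b=cv2.boxPoints(r)
    P=np.array([plane(c,p,z)[:2] for p in b]);print(" centre",P.mean(0).round(4),"edges",[(np.round(np.linalg.norm(P[i]-P[i-1]),3),np.round(np.degrees(np.arctan2(*(P[i]-P[i-1])[::-1])),1)) for i in (1,2)])
C=dict(blue=([100,120,50],[125,255,255],.139),green=([45,100,40],[85,255,255],.139),red=([0,120,60],[8,255,255],.064))
for n,c,roi in(("top",t,(175,165,240,225)),("scene",s,(210,170,252,240))):
  for k,(lo,hi,z) in C.items():
    for b in blobs(c,lo,hi,roi,5)[:3]:print(n,k,b[0],b[1].round(1),cv2.boundingRect(b[2]),plane(c,b[1],z).round(4)[:2])
print("board");rect(t,blobs(t,[0,0,185],[179,40,255],(170,160,240,226))[0],.008)
print("lid");b=blobs(t,[20,120,80],[35,255,255],(240,185,295,240))[0];rect(t,b,.072);print(cv2.approxPolyDP(b[2],2,True)[:,0].tolist())
print("tray")
g=t["pixels"];
h=cv2.cvtColor(g,cv2.COLOR_BGR2HSV);print(h[179,363],h[170,420],g[179,363])
ims=[cv2.resize(t["pixels"][140:240,170:300],None,fx=6,fy=6,interpolation=2)[:600],]
a=cv2.resize(t["pixels"][145:240,170:300],None,fx=6,fy=6,interpolation=2);cv2.imwrite("pics/ct.png",a)
a1=cv2.resize(s["pixels"][165:245,195:305],None,fx=5,fy=5,interpolation=2)
cv2.imwrite("pics/cs.png",a1)
a2=cv2.resize(t["pixels"][110:215,270:400],None,fx=5,fy=5,interpolation=2);cv2.imwrite("pics/ctr.png",a2)
E
```

```text
top blue 77.0 [220.6 184.4] (216, 179, 11, 11) [0.5649 0.3037]
top blue 7.5 [216.5 196.1] (213, 191, 18, 9) [0.5249 0.3164]
top green 104.0 [197.5 202.8] (192, 197, 12, 13) [0.5012 0.3785]
top green 30.0 [201.7 213.4] (192, 203, 19, 15) [0.4662 0.3633]
top red 5.5 [200.4 186.1] (199, 185, 4, 3) [0.572  0.3772]
scene blue 66.0 [235.2 182.1] (230, 178, 11, 9) [0.5628 0.3093]
scene green 79.0 [234.  202.4] (229, 198, 11, 10) [0.4993 0.3839]
scene green 39.5 [236.8 230.7] (227, 222, 20, 13) [0.4114 0.4666]
board
 centre [0.551  0.3561] edges [(np.float64(0.188), np.float64(-48.1)), (np.float64(0.124), np.float64(-139.5))]
lid
 centre [0.4698 0.1408] edges [(np.float64(0.098), np.float64(-55.0)), (np.float64(0.118), np.float64(-146.0))]
[[248, 209], [260, 228], [270, 223], [276, 230], [279, 229], [274, 220], [282, 212], [270, 195]]
tray
[  0   0 153] [165   5 101] [153 153 153]
```

View pics/ct.png

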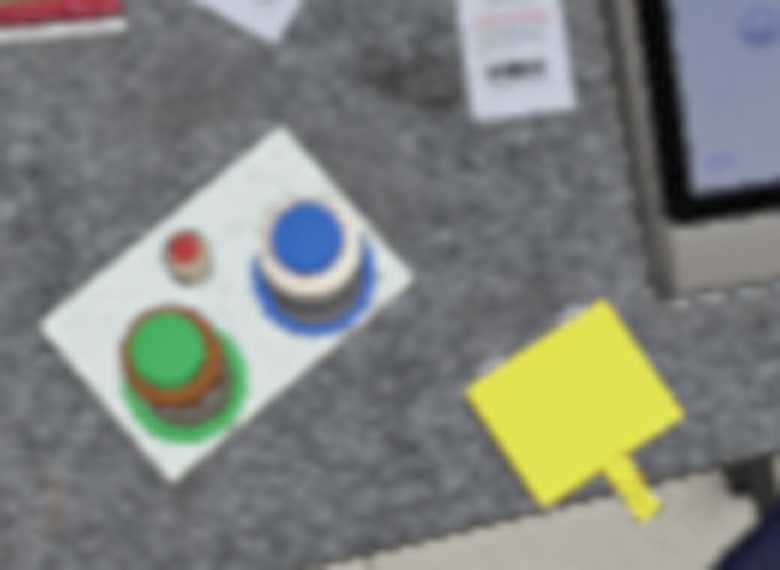

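View pics/ctr.png

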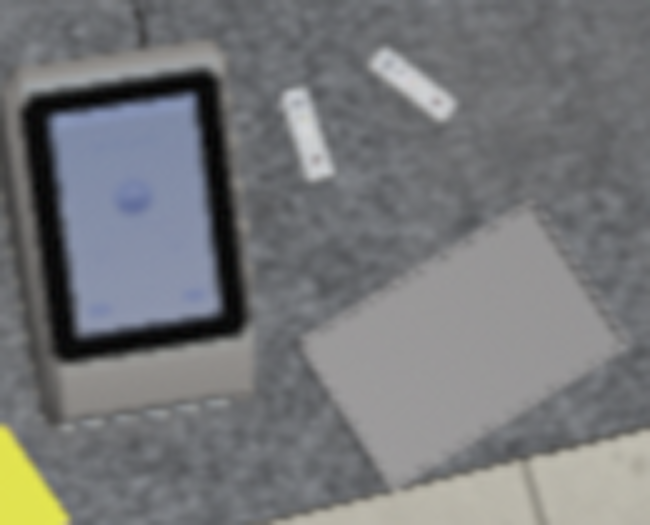

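View pics/cs.png

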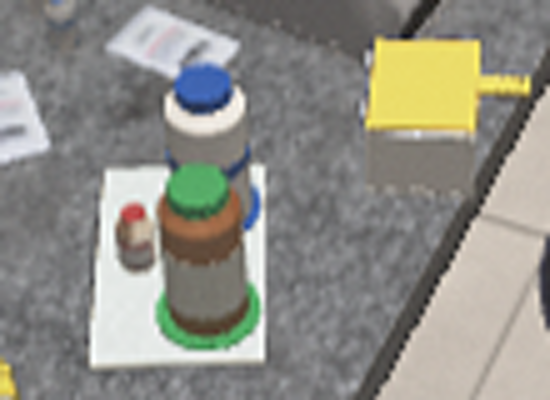

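The crops show the following:
- **Discs:** the blue disc rim is visible below the white bottle near top pixel (222,197). The green rim is near (202,214).
- **Control bottle:** its cap is at (201,186).
- **Lid and tab:** the tab tip is at (278,230), and the lid looks almost shut.
- **Tray:** its corners are at (330,178), (376,151), (396,179) and (349,208).

Run:
```python
from h import *
from scipy.optimize import least_squares
t=load("top0.npz");s=load("scene0.npz")
print("cam pos",ray(t,0,0)[0].round(3),ray(s,0,0)[0].round(3))
# discs: outer boundary, circle r=38mm on z=.011, robust
R=dict(blue=([100,100,40],[125,255,255]),green=([45,90,40],[85,255,255]))
g={"blue":(.535,.29),"green":(.475,.365)}
for k,(lo,hi) in R.items():
  for n,c,roi in(("top",t,(175,165,245,228)),("scene",s,(205,170,262,240))):
    x0,y0,x1,y1=roi
    m=cv2.inRange(cv2.cvtColor(c["pixels"][y0:y1,x0:x1],cv2.COLOR_BGR2HSV),np.array(lo),np.array(hi))
    ys,xs=np.nonzero(m)
    P=np.array([plane(c,(x+x0,y+y0),.011)[:2] for x,y in zip(xs,ys)])
    # outermost disc points
    best=None
    ct,_=cv2.findContours(m,cv2.RETR_EXTERNAL,cv2.CHAIN_APPROX_NONE,offset=(x0,y0))
    Q=np.array([plane(c,p,.011)[:2] for k2 in ct for p in k2[:,0]])
    for cx in np.arange(.42,.64,.002):
      for cy in np.arange(.24,.46,.002):
        d=abs(np.hypot(Q[:,0]-cx,Q[:,1]-cy)-.0375);v=(d<.002).sum()
        if best is None or v>best[0]:best=(v,cx,cy)
    r=best[1:];
    for _ in range(5):
      d=abs(np.hypot(Q[:,0]-r[0],Q[:,1]-r[1])-.0375);q=Q[d<.004]
      r=least_squares(lambda p:np.hypot(q[:,0]-p[0],q[:,1]-p[1])-.0375,r).x
    print(k,n,best[0],len(q),r.round(4))
print("tray",[plane(t,p,.012)[:2].round(4).tolist() for p in((330,178),(376,150.6),(395.6,179),(349,208))])
m=cv2.inRange(t["pixels"][140:220,322:405],np.array([140]*3),np.array([170]*3))
m=cv2.morphologyEx(m,cv2.MORPH_OPEN,np.ones((5,5)))
ct,_=cv2.findContours(m,cv2.RETR_EXTERNAL,cv2.CHAIN_APPROX_NONE,offset=(322,140));k=max(ct,key=cv2.contourArea)
b=cv2.boxPoints(cv2.minAreaRect(k));P=np.array([plane(t,p,.01)[:2] for p in b]);print("tray rect",P.round(4).tolist(),P.mean(0))
# lid corners
for n,c,roi in(("top",t,(240,185,295,240)),("scene",s,(255,165,308,200))):
  b=blobs(c,[20,120,80],[35,255,255],roi)[0];print(n,cv2.approxPolyDP(b[2],1.5,True)[:,0].tolist())
x0,y0=236,180
for q in [(465,388),(608,300),(685,412),(543,507)]: p=(q[0]/6+170,q[1]/6+145);print("lidcorner",np.round(p,1),plane(t,p,.072)[:2].round(4))
for q in [(650,515)]: p=(q[0]/6+170,q[1]/6+145);print("tabtip",plane(t,p,.072)[:2].round(4))
for q in [(375,40),(480,40),(478,132),(366,128),(530,86)]: p=(q[0]/5+195,q[1]/5+165);print("scene lid",plane(s,p,.072)[:2].round(4))
p=(185/6+170,247/6+145);print("red top",plane(t,p,.064)[:2]); p=(133/5+195,211/5+165);print("red scene",plane(s,p,.064)[:2])
for nm,q in(("blue",(308,238)),("green",(169,350))):
  p=(q[0]/6+170,q[1]/6+145);print(nm,plane(t,p,.139)[:2])
for nm,q in(("blue",(203,82)),("green",(198,184))):
  p=(q[0]/5+195,q[1]/5+165);print(nm,"scene",plane(s,p,.139)[:2])
```

```text
cam pos [0.266 0.239 1.681] [-0.114  0.96   1.031]
blue top 36 50 [0.5713 0.3081]
blue scene 12 15 [0.5741 0.3029]
green top 32 49 [0.5057 0.3838]
green scene 22 28 [0.507  0.3714]
tray [[0.621, -0.0872], [0.7274, -0.2582], [0.6222, -0.3269], [0.5122, -0.1544]]
tray rect [[0.6214, -0.087], [0.7316, -0.2533], [0.6218, -0.3191], [0.514, -0.1536]] [ 0.62218251 -0.20325093]
top [[248, 209], [260, 228], [270, 223], [276, 230], [279, 229], [274, 220], [282, 212], [270, 195]]
scene [[268, 189], [289, 190], [291, 183], [300, 183], [300, 181], [291, 181], [290, 173], [270, 173]]
lidcorner [247.5 209.7] [0.4908 0.2116]
lidcorner [271.3 195. ] [0.5438 0.1297]
lidcorner [284.2 213.7] [0.4793 0.0848]
lidcorner [260.5 229.5] [0.4231 0.1659]
tabtip [0.4196 0.1047]
scene lid [0.543 0.138]
scene lid [0.4797 0.0872]
scene lid [0.4213 0.169 ]
scene lid [0.488  0.2173]
scene lid [0.4199 0.1051]
red top [0.57161917 0.37568769]
red scene [0.56975691 0.38039411]
blue [0.56390508 0.30131629]
green [0.49952297 0.3762318 ]
blue scene [0.56411972 0.30574338]
green scene [0.49987781 0.38055628]
```

```bash
cat >> h.py <<'E'
from scipy.spatial.transform import Rotation as Ro
def go(*tg):
    "each tg=(x,y,z,yaw of tool y deg): print turn (deg) and shift (mm) from the present pose"
    s=readout.state();R=np.array(s["eef_rot"]);p=np.array(s["ee_pos"])
    print("t",round(s["t"],1),"tcp",p.round(4),"yaw",round(np.degrees(np.arctan2(R[1,1],R[0,1])),1),"q7",round(s["joint_pos"][6],1),"w",round(s["width"],3))
    for x,y,z,a in tg:
        a=np.radians(a);T=np.array([[-np.sin(a),np.cos(a),0],[np.cos(a),np.sin(a),0],[0,0,-1]])
        print((x,y,z),Ro.from_matrix(R.T@T).as_rotvec(degrees=True).round(1),(R.T@(np.array([x,y,z])-p)*1e3).round(1))
BX=np.array([.823,.568]);BY=np.array([-.568,.823]);BC=np.array([.4853,.151]) # box
E
python3 -c "
from h import *
go((.5658,.304,.23,40.7),(.5658,.304,.08,40.7))"
```

```text
t 0.1 tcp [ 0.2611 -0.5947  0.2304] yaw -66.3 q7 -3.2 w 1.0
(0.5658, 0.304, 0.23) [-1.00e-01 -1.00e-01 -1.07e+02] [ 640.3 -700.3    1.5]
(0.5658, 0.304, 0.08) [-1.00e-01 -1.00e-01 -1.07e+02] [ 640.3 -700.1  151.5]
```

Request:
{"method": "apply_moves", "body": {"series": [[0, 0, -107, 640, -700, 0, 85], [0, 0, -107, 640, -700, 0, 85], [0, 0, -107, 640, -700, 0, 85], [0, 0, -107, 640, -700, 0, 85], [0, 0, -107, 640, -700, 0, 85], [0, 0, -107, 640, -700, 0, 85], [0, 0, -107, 640, -700, 0, 85], [0, 0, -107, 640, -700, 0, 85], [0, 0, -107, 640, -700, 0, 85], [0, 0, -107, 640, -700, 0, 85]], "squeeze": 30}}

```text
t: 1.1
ee_pos: [0.4219, -0.1198, 0.2313]
eef_rot: [[-0.342, 0.94, 0.0], [0.94, 0.342, -0.001], [-0.001, -0.0, -1.0]]
contact_force: [1.6, -0.7, 0.7]
width: 0.996
grasp_force: 0.0
```

```bash
python3 -c "
from h import *
go((.5658,.304,.23,40.7),(.5658,.304,.08,40.7))"
```

```text
t 1.1 tcp [ 0.4219 -0.1198  0.2313] yaw 20.0 q7 26.3 w 0.996
(0.5658, 0.304, 0.23) [ -0.    0.  -20.7] [349.1 280.    1.1]
(0.5658, 0.304, 0.08) [ -0.    0.  -20.7] [349.2 280.1 151.1]
```

Request:
{"method": "apply_moves", "body": {"series": [[0, 0, -20.7, 349, 280, 0, 85], [0, 0, -20.7, 349, 280, 0, 85], [0, 0, -20.7, 349, 280, 0, 85], [0, 0, -20.7, 349, 280, 0, 85], [0, 0, -20.7, 349, 280, 0, 85], [0, 0, -20.7, 349, 280, 0, 85], [0, 0, -20.7, 349, 280, 0, 85], [0, 0, -20.7, 349, 280, 0, 85], [0, 0, -20.7, 349, 280, 0, 85], [0, 0, -20.7, 349, 280, 0, 85]]}}

```text
t: 2.1
ee_pos: [0.5669, 0.3089, 0.2304]
eef_rot: [[-0.653, 0.757, -0.002], [0.757, 0.653, 0.005], [0.005, 0.002, -1.0]]
contact_force: [0.1, 1.0, 1.2]
width: 0.997
grasp_force: 0.0
```

Run:
```python
from h import *
go((.5658,.304,.23,40.7),(.5658,.304,.08,40.7))
c=read_camera("scene");d=read_camera("top")
a=cv2.resize(c["pixels"][120:250,190:310],None,fx=4.5,fy=4.5);b=cv2.resize(d["pixels"][130:230,170:260],None,fx=4.5,fy=4.5);
o=np.zeros((600,800,3),np.uint8);a=a[:600,:400];b=b[:600,:400];o[:a.shape[0],:a.shape[1]]=a;o[:b.shape[0],400:400+b.shape[1]]=b
cv2.imwrite("pics/p1.png",o)
print(proj(c,[.5658,.304,.23]),proj(d,[.5658,.304,.23]))
```

```text
t 2.1 tcp [0.5669 0.3089 0.2304] yaw 40.8 q7 -7.2 w 0.997
(0.5658, 0.304, 0.23) [ 0.1 -0.3  0.1] [-3.  -4.1  0.4]
(0.5658, 0.304, 0.08) [ 0.1 -0.3  0.1] [ -3.8  -4.4 150.4]
[233.86663151 161.29387455] [219.45723878 178.54450003]
```

View pics/p1.png

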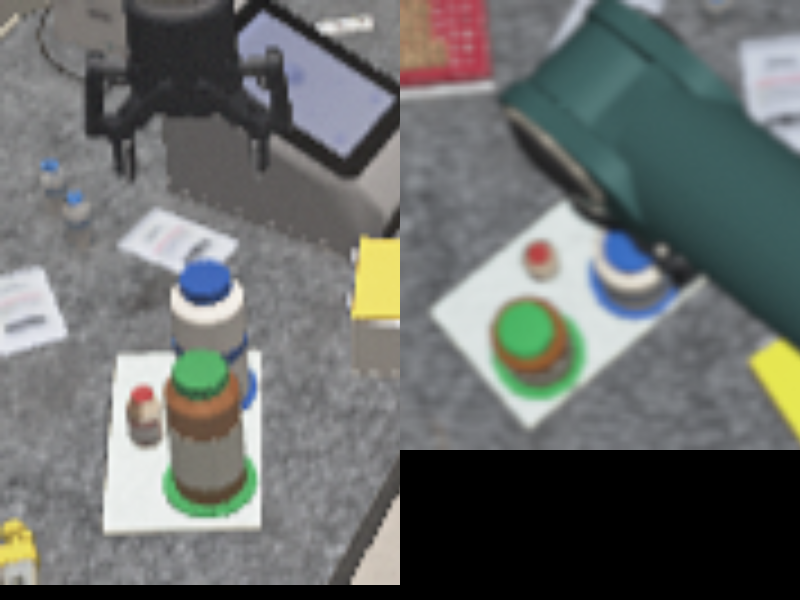

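Fingertips straddle the blue bottle's axis, with their midpoint at scene pixel (233,159), which is where the projection puts it. Going down.

Request:
{"method": "apply_moves", "body": {"series": [[0, 0, 0, -3.5, -4, 20, 85], [0, 0, 0, -3.5, -4, 60, 85], [0, 0, 0, -3.5, -4, 90, 85], [0, 0, 0, -3.5, -4, 120, 85], [0, 0, 0, -3.5, -4, 140, 85], [0, 0, 0, -3.5, -4, 150, 85], [0, 0, 0, -3.5, -4, 150, 85], [0, 0, 0, -3.5, -4, 150, 85]]}}

```text
t: 3.0
ee_pos: [0.5682, 0.2955, 0.0823]
eef_rot: [[-0.647, 0.763, 0.001], [0.763, 0.647, 0.0], [-0.001, 0.001, -1.0]]
contact_force: [0.1, 0.0, 0.1]
width: 0.992
grasp_force: 0.0
```

```bash
python3 -c "
from h import *
go((.5658,.304,.08,40.7));print(readout.state()['contact_force'])"
```

```text
t 3.0 tcp [0.5682 0.2955 0.0823] yaw 40.3 q7 -12.1 w 0.992
(0.5658, 0.304, 0.08) [ 0.1  0.  -0.4] [8.  3.7 2.3]
[0.11020279 0.01563515 0.09643058]
```

Request:
{"method": "apply_moves", "body": {"series": [[0, 0, 0, 4, 2, 1, 85], [0, 0, 0, 8, 3.7, 2, 85], [0, 0, 0, 8, 3.7, 2, 85], [0, 0, 0, 8, 3.7, 2, 85]]}}

```text
t: 3.4
ee_pos: [0.565, 0.3049, 0.0796]
eef_rot: [[-0.648, 0.762, 0.0], [0.762, 0.648, 0.0], [-0.0, 0.0, -1.0]]
contact_force: [0.3, -0.5, -0.3]
width: 0.997
grasp_force: 0.0
```

```bash
python3 -c "
from h import *
go((.5658,.304,.08,40.7));print(readout.state()['contact_force'])"
```

```text
t 3.4 tcp [0.565  0.3049 0.0796] yaw 40.4 q7 -12.9 w 0.997
(0.5658, 0.304, 0.08) [ 0.   0.  -0.3] [-1.2  0.  -0.4]
[ 0.34530447 -0.46512955 -0.3019492 ]
```

Request:
{"method": "apply_moves", "body": {"series": [[0, 0, 0, 0, 0, 0, 50], [0, 0, 0, 0, 0, 0, 50], [0, 0, 0, 0, 0, 0, 50], [0, 0, 0, 0, 0, 0, 50], [0, 0, 0, 0, 0, 0, 50], [0, 0, 0, 0, 0, 0, 50], [0, 0, 0, 0, 0, 0, 50], [0, 0, 0, 0, 0, 0, 50]], "squeeze": 40}}

```text
t: 4.2
ee_pos: [0.5656, 0.3048, 0.0797]
eef_rot: [[-0.647, 0.762, 0.001], [0.762, 0.647, 0.001], [-0.0, 0.001, -1.0]]
contact_force: [1.3, 1.7, 4.4]
width: 0.687
grasp_force: 43.3
```

```bash
python3 -c "
from h import *
go((.565,.3049,.26,40.4),(.6496,-.2452,.26,40.4))"
```

```text
t 4.2 tcp [0.5656 0.3048 0.0797] yaw 40.3 q7 -12.9 w 0.687
(0.565, 0.3049, 0.26) [ 0.1  0.  -0.1] [   0.5   -0.2 -180.3]
(0.6496, -0.2452, 0.26) [ 0.1  0.  -0.1] [-473.6 -291.8 -180.6]
```

Request:
{"method": "apply_moves", "body": {"series": [[0, 0, 0, 0, 0, -5, 50], [0, 0, 0, 0, 0, -20, 50], [0, 0, 0, 0, 0, -45, 50], [0, 0, 0, 0, 0, -75, 50], [0, 0, 0, 0, 0, -110, 50], [0, 0, 0, 0, 0, -140, 50], [0, 0, 0, 0, 0, -160, 50], [0, 0, 0, 0, 0, -175, 50], [0, 0, 0, 0, 0, -185, 50], [0, 0, 0, 0, 0, -185, 50]]}}

```text
t: 5.2
ee_pos: [0.5652, 0.3046, 0.2652]
eef_rot: [[-0.647, 0.762, 0.001], [0.762, 0.647, 0.0], [-0.0, 0.001, -1.0]]
contact_force: [0.2, 0.3, -3.0]
width: 0.686
grasp_force: 43.8
```

Request:
{"method": "apply_moves", "body": {"series": [[0, 0, 0, -13, -8, 0, 50], [0, 0, 0, -39, -24, 0, 50], [0, 0, 0, -75, -46, 0, 50], [0, 0, 0, -111, -68, 0, 50], [0, 0, 0, -147, -90, 0, 50], [0, 0, 0, -183, -112, 0, 50], [0, 0, 0, -215, -132, 0, 50], [0, 0, 0, -240, -148, 0, 50], [0, 0, 0, -255, -157, 0, 50], [0, 0, 0, -260, -160, 0, 50]]}}

```text
t: 6.2
ee_pos: [0.6111, -0.0006, 0.263]
eef_rot: [[-0.644, 0.765, -0.002], [0.765, 0.644, -0.001], [0.001, -0.002, -1.0]]
contact_force: [-0.6, 0.1, -3.4]
width: 0.688
grasp_force: 43.9
```

Run:
```python
from h import *
go((.6496,-.2452,.26,40.4))
t=read_camera("top");s=read_camera("scene")
cv2.imwrite("pics/p2.png",s["pixels"][100:300,180:380])
for n,c,roi in(("top",t,(175,165,245,228)),("scene",s,(205,170,262,240))):
    for b in blobs(c,[100,100,40],[125,255,255],roi,20)[:1]:
        e=cv2.fitEllipse(b[2]);print(n,b[0],b[1],plane(c,b[1],.011)[:2].round(4),plane(c,e[0],.011)[:2].round(4),cv2.boundingRect(b[2]))
```

```text
t 6.2 tcp [ 6.111e-01 -6.000e-04  2.630e-01] yaw 40.1 q7 23.1 w 0.688
(0.6496, -0.2452, 0.26) [-0.1 -0.  -0.3] [-211.9 -128.2    3.1]
top 279.0 [221.75866189 190.29749104] [0.568  0.3045] [0.568  0.3045] (212, 181, 20, 20)
scene 25.5 [243.83006536 204.15686275] [0.5525 0.2843] [0.5528 0.2851] (240, 200, 7, 11)
```

View pics/p2.png

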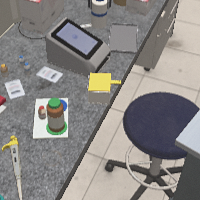

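The blue bottle is in the gripper and the blue disc is uncovered, at top pixel (222,190). Moving on to the far tray spot.

Request:
{"method": "apply_moves", "body": {"series": [[0, 0, 0, -12, -7, 0, 50], [0, 0, 0, -36, -22, 0, 50], [0, 0, 0, -70, -42, 0, 50], [0, 0, 0, -106, -64, 0, 50], [0, 0, 0, -142, -86, 0, 50], [0, 0, 0, -175, -106, 0, 50], [0, 0, 0, -198, -120, 0, 50], [0, 0, 0, -211, -128, 0, 50], [0, 0, 0, -211, -128, 0, 50], [0, 0, 0, -211, -128, 0, 50]]}}

```text
t: 7.3
ee_pos: [0.6508, -0.2385, 0.2642]
eef_rot: [[-0.649, 0.76, -0.0], [0.76, 0.649, 0.002], [0.002, 0.001, -1.0]]
contact_force: [0.4, -0.3, -2.3]
width: 0.69
grasp_force: 43.9
```

```bash
python3 -c "
from h import *
go((.6496,-.2452,.0735,40.4))"
```

```text
t 7.3 tcp [ 0.6508 -0.2385  0.2642] yaw 40.5 q7 44.5 w 0.69
(0.6496, -0.2452, 0.0735) [ 0.1 -0.1  0.1] [ -4.7  -5.5 190.7]
```

Request:
{"method": "apply_moves", "body": {"series": [[0, 0, 0, -2, -1, 10, 50], [0, 0, 0, -4, -3, 40, 50], [0, 0, 0, -5, -5, 75, 50], [0, 0, 0, -5, -5, 110, 50], [0, 0, 0, -5, -5, 140, 50], [0, 0, 0, -5, -5, 160, 50], [0, 0, 0, -5, -5, 175, 50], [0, 0, 0, -5, -5, 183, 50], [0, 0, 0, -5, -5, 183, 50], [0, 0, 0, -5, -5, 183, 50]]}}

```text
t: 8.3
ee_pos: [0.6508, -0.2479, 0.0823]
eef_rot: [[-0.648, 0.762, 0.002], [0.762, 0.648, -0.0], [-0.001, 0.001, -1.0]]
contact_force: [0.1, 0.5, -2.6]
width: 0.684
grasp_force: 43.9
```

```bash
python3 -c "
from h import *
go((.6496,-.2452,.0735,40.4))"
```

```text
t 8.3 tcp [ 0.6508 -0.2479  0.0823] yaw 40.4 q7 40.6 w 0.684
(0.6496, -0.2452, 0.0735) [ 0.1  0.1 -0. ] [2.8 0.8 8.8]
```

Position is good, so I lower the last 9 mm, release and rise.

Request:
{"method": "apply_moves", "body": {"series": [[0, 0, 0, 0, 0, 4, 50], [0, 0, 0, 0, 0, 7, 50], [0, 0, 0, 0, 0, 9, 50], [0, 0, 0, 0, 0, 9, 50], [0, 0, 0, 0, 0, 9, 50], [0, 0, 0, 0, 0, 9, 85], [0, 0, 0, 0, 0, 9, 85], [0, 0, 0, 0, 0, 9, 85], [0, 0, 0, 0, 0, 9, 85], [0, 0, 0, 0, 0, 9, 85]]}}

```text
t: 9.3
ee_pos: [0.65, -0.248, 0.0723]
eef_rot: [[-0.647, 0.762, 0.0], [0.762, 0.647, -0.0], [-0.0, 0.0, -1.0]]
contact_force: [-0.9, -0.2, 1.0]
width: 0.994
grasp_force: 0.0
```

Request:
{"method": "apply_moves", "body": {"series": [[0, 0, 0, 0, 0, -10, 85], [0, 0, 0, 0, 0, -30, 85], [0, 0, 0, 0, 0, -60, 85], [0, 0, 0, 0, 0, -95, 85], [0, 0, 0, 0, 0, -130, 85], [0, 0, 0, 0, 0, -155, 85], [0, 0, 0, 0, 0, -165, 85], [0, 0, 0, 0, 0, -170, 85]]}}

```text
t: 10.1
ee_pos: [0.6502, -0.2481, 0.2436]
eef_rot: [[-0.647, 0.762, 0.002], [0.762, 0.647, -0.001], [-0.002, 0.001, -1.0]]
contact_force: [-0.4, -0.3, -0.3]
width: 0.996
grasp_force: 0.0
```

```bash
python3 -c "
from h import *
go((.5014,.3789,.24,40.4),(.5014,.3789,.08,40.4))
s=read_camera('scene')
cv2.imwrite('pics/p3.png',cv2.resize(s['pixels'][60:240,200:340],None,fx=3,fy=3))
for z in (0.132,): print(proj(s,[.65,-.247,z]))"
```

```text
t 10.1 tcp [ 0.6502 -0.2481  0.2436] yaw 40.3 q7 44.6 w 0.996
(0.5014, 0.3789, 0.24) [ 0.   0.1 -0.1] [574.2 292.5   2.8]
(0.5014, 0.3789, 0.08) [ 0.   0.1 -0.1] [574.5 292.4 162.8]
[305.29410928 107.68644313]
```

View pics/p3.png

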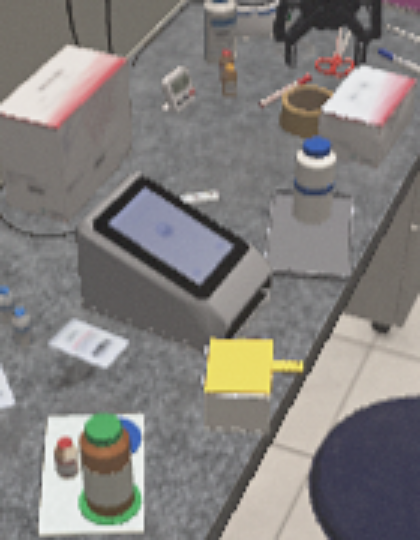

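The blue bottle stands upright in the far half of the tray, its cap at scene pixel (305,108) as predicted. Next is the green bottle.

Request:
{"method": "apply_moves", "body": {"series": [[0, 0, 0, 27, 13, 0, 85], [0, 0, 0, 66, 33, 0, 85], [0, 0, 0, 108, 55, 0, 85], [0, 0, 0, 150, 76, 0, 85], [0, 0, 0, 192, 98, 0, 85], [0, 0, 0, 234, 119, 0, 85], [0, 0, 0, 276, 140, 0, 85], [0, 0, 0, 318, 162, 0, 85], [0, 0, 0, 360, 183, 0, 85], [0, 0, 0, 402, 205, 0, 85]]}}

```text
t: 11.15
ee_pos: [0.5445, 0.1921, 0.2407]
eef_rot: [[-0.647, 0.762, -0.003], [0.762, 0.647, -0.001], [0.001, -0.003, -1.0]]
contact_force: [-0.5, 0.6, -0.1]
width: 0.992
grasp_force: 0.0
```

Request:
{"method": "apply_moves", "body": {"series": [[0, 0, 0, 42, 21, 0, 85], [0, 0, 0, 84, 43, 0, 85], [0, 0, 0, 120, 62, 0, 85], [0, 0, 0, 150, 76, 0, 85], [0, 0, 0, 165, 84, 0, 85], [0, 0, 0, 172, 87.5, 0, 85], [0, 0, 0, 172, 87.5, 0, 85], [0, 0, 0, 172, 87.5, 0, 85], [0, 0, 0, 172, 87.5, 0, 85], [0, 0, 0, 172, 87.5, 0, 85]]}}

```text
t: 12.15
ee_pos: [0.502, 0.3774, 0.2422]
eef_rot: [[-0.646, 0.763, 0.0], [0.763, 0.646, -0.001], [-0.001, -0.0, -1.0]]
contact_force: [0.0, -0.1, 0.9]
width: 0.995
grasp_force: 0.0
```

```bash
python3 -c "
from h import *
go((.5014,.3789,.24,40.4),(.5014,.3789,.08,40.4))"
```

```text
t 12.2 tcp [0.502  0.3774 0.2422] yaw 40.2 q7 -16.5 w 0.995
(0.5014, 0.3789, 0.24) [-0.   0.  -0.2] [1.5 0.5 2.2]
(0.5014, 0.3789, 0.08) [-0.   0.  -0.2] [  1.6   0.5 162.2]
```

Request:
{"method": "apply_moves", "body": {"series": [[0, 0, 0, 1, 0, 15, 85], [0, 0, 0, 1, 0, 45, 85], [0, 0, 0, 1, 0, 80, 85], [0, 0, 0, 1, 0, 115, 85], [0, 0, 0, 1, 0, 140, 85], [0, 0, 0, 1, 0, 155, 85], [0, 0, 0, 1, 0, 162, 85], [0, 0, 0, 1, 0, 162, 85], [0, 0, 0, 1, 0, 162, 85], [0, 0, 0, 1, 0, 162, 85]]}}

```text
t: 13.15
ee_pos: [0.5013, 0.3802, 0.0817]
eef_rot: [[-0.647, 0.762, 0.002], [0.762, 0.647, 0.001], [-0.0, 0.002, -1.0]]
contact_force: [-0.3, -0.7, 0.2]
width: 0.996
grasp_force: 0.0
```

Request:
{"method": "apply_moves", "body": {"series": [[0, 0, 0, 0, 0, 0, 48], [0, 0, 0, 0, 0, 0, 48], [0, 0, 0, 0, 0, 0, 48], [0, 0, 0, 0, 0, 0, 48], [0, 0, 0, 0, 0, 0, 48], [0, 0, 0, 0, 0, 0, 48], [0, 0, 0, 0, 0, 0, 48], [0, 0, 0, 0, 0, 0, 48]]}}

```text
t: 13.95
ee_pos: [0.5013, 0.3801, 0.0814]
eef_rot: [[-0.647, 0.762, 0.002], [0.762, 0.647, 0.001], [-0.0, 0.002, -1.0]]
contact_force: [0.3, -0.6, 6.1]
width: 0.671
grasp_force: 42.1
```

Request:
{"method": "apply_moves", "body": {"series": [[0, 0, 0, 0, 0, -5, 48], [0, 0, 0, 0, 0, -20, 48], [0, 0, 0, 0, 0, -45, 48], [0, 0, 0, 0, 0, -75, 48], [0, 0, 0, 0, 0, -110, 48], [0, 0, 0, 0, 0, -140, 48], [0, 0, 0, 0, 0, -160, 48], [0, 0, 0, 0, 0, -175, 48], [0, 0, 0, 0, 0, -185, 48], [0, 0, 0, 0, 0, -185, 48]]}}

```text
t: 14.95
ee_pos: [0.5008, 0.3799, 0.2664]
eef_rot: [[-0.647, 0.762, 0.001], [0.762, 0.647, 0.001], [-0.0, 0.002, -1.0]]
contact_force: [-0.0, -1.1, -2.8]
width: 0.663
grasp_force: 43.3
```

```bash
python3 -c "
from h import *
go((.5944,-.1618,.26,40.4),(.5944,-.1618,.0735,40.4))
s=read_camera('scene')
for b in blobs(s,[100,100,40],[125,255,255],(205,170,262,240),20)[:1]:
        e=cv2.fitEllipse(b[2]);print(b[0],b[1],plane(s,b[1],.011)[:2].round(4),plane(s,e[0],.011)[:2].round(4),cv2.boundingRect(b[2]))
"
```

```text
t 14.9 tcp [0.5008 0.3799 0.2664] yaw 40.3 q7 -15.9 w 0.663
(0.5944, -0.1618, 0.26) [ 0.1  0.  -0.1] [-473.4 -279.4    6. ]
(0.5944, -0.1618, 0.0735) [ 0.1  0.  -0.1] [-473.4 -279.6  192.5]
192.5 [236.71861472 205.72640693] [0.5681 0.3072] [0.5681 0.3072] (227, 199, 20, 14)
```

Request:
{"method": "apply_moves", "body": {"series": [[0, 0, 0, -13, -8, 0, 48], [0, 0, 0, -39, -23, 0, 48], [0, 0, 0, -75, -44, 0, 48], [0, 0, 0, -111, -66, 0, 48], [0, 0, 0, -147, -87, 0, 48], [0, 0, 0, -183, -108, 0, 48], [0, 0, 0, -219, -129, 0, 48], [0, 0, 0, -255, -150, 0, 48], [0, 0, 0, -290, -171, 0, 48], [0, 0, 0, -325, -192, 0, 48]]}}

```text
t: 16.0
ee_pos: [0.5637, 0.0044, 0.2641]
eef_rot: [[-0.647, 0.763, -0.002], [0.763, 0.647, -0.001], [0.001, -0.002, -1.0]]
contact_force: [0.6, -0.2, -2.1]
width: 0.668
grasp_force: 43.3
```

Request:
{"method": "apply_moves", "body": {"series": [[0, 0, 0, -36, -21, 0, 48], [0, 0, 0, -72, -42, 0, 48], [0, 0, 0, -105, -62, 0, 48], [0, 0, 0, -130, -77, 0, 48], [0, 0, 0, -145, -85, 0, 48], [0, 0, 0, -148, -87, 0, 48], [0, 0, 0, -148, -87, 0, 48], [0, 0, 0, -148, -87, 0, 48], [0, 0, 0, -148, -87, 0, 48]]}}

```text
t: 16.9
ee_pos: [0.5943, -0.1594, 0.2655]
eef_rot: [[-0.65, 0.76, 0.0], [0.76, 0.65, 0.0], [0.0, 0.0, -1.0]]
contact_force: [-0.0, -0.0, -2.0]
width: 0.667
grasp_force: 43.3
```

```bash
python3 -c "
from h import *
go((.5944,-.1618,.084,40.4))"
```

```text
t 16.9 tcp [ 0.5943 -0.1594  0.2655] yaw 40.5 q7 39.7 w 0.667
(0.5944, -0.1618, 0.084) [ 0.  -0.   0.1] [ -2.   -1.5 181.5]
```

Request:
{"method": "apply_moves", "body": {"series": [[0, 0, 0, -1, -1, 10, 48], [0, 0, 0, -1, -1, 40, 48], [0, 0, 0, -1, -1, 75, 48], [0, 0, 0, -1, -1, 110, 48], [0, 0, 0, -1, -1, 140, 48], [0, 0, 0, -1, -1, 162, 48], [0, 0, 0, -1, -1, 176, 48], [0, 0, 0, -1, -1, 183, 48], [0, 0, 0, -1, -1, 183, 48], [0, 0, 0, -1, -1, 183, 48]]}}

```text
t: 17.9
ee_pos: [0.5949, -0.1629, 0.0833]
eef_rot: [[-0.648, 0.762, 0.002], [0.762, 0.648, -0.0], [-0.001, 0.001, -1.0]]
contact_force: [1.0, 0.0, -1.4]
width: 0.668
grasp_force: 43.3
```

```bash
python3 -c "
from h import *
go((.5944,-.1618,.0745,40.4))"
```

```text
t 17.9 tcp [ 0.5949 -0.1629  0.0833] yaw 40.4 q7 33.4 w 0.668
(0.5944, -0.1618, 0.0745) [ 0.1  0.1 -0. ] [1.2 0.3 8.8]
```

Request:
{"method": "apply_moves", "body": {"series": [[0, 0, 0, 0, 0, 4, 48], [0, 0, 0, 0, 0, 7, 48], [0, 0, 0, 0, 0, 8.7, 48], [0, 0, 0, 0, 0, 8.7, 48], [0, 0, 0, 0, 0, 8.7, 48], [0, 0, 0, 0, 0, 8.7, 85], [0, 0, 0, 0, 0, 8.7, 85], [0, 0, 0, 0, 0, 8.7, 85], [0, 0, 0, 0, 0, 8.7, 85], [0, 0, 0, 0, 0, 8.7, 85]]}}

```text
t: 18.9
ee_pos: [0.5941, -0.163, 0.0735]
eef_rot: [[-0.647, 0.762, -0.0], [0.762, 0.647, 0.0], [0.0, 0.0, -1.0]]
contact_force: [-0.4, -0.0, -0.1]
width: 0.996
grasp_force: 0.0
```

Request:
{"method": "apply_moves", "body": {"series": [[0, 0, 0, 0, 0, -10, 85], [0, 0, 0, 0, 0, -30, 85], [0, 0, 0, 0, 0, -60, 85], [0, 0, 0, 0, 0, -95, 85], [0, 0, 0, 0, 0, -130, 85], [0, 0, 0, 0, 0, -155, 85], [0, 0, 0, 0, 0, -165, 85], [0, 0, 0, 0, 0, -170, 85]]}}

```text
t: 19.7
ee_pos: [0.5943, -0.163, 0.2448]
eef_rot: [[-0.647, 0.762, 0.002], [0.762, 0.647, -0.001], [-0.002, 0.001, -1.0]]
contact_force: [-0.0, -0.1, -0.5]
width: 0.994
grasp_force: 0.0
```

Run:
```python
from h import *
g=(.4318,.1141)
go((*g,.2,124.6),(*g,.056,124.6))
s=read_camera('scene');t=read_camera('top')
for n,c,roi in(("top",t,(175,165,245,228)),("scene",s,(205,170,262,240))):
  for k,lo,hi in(("b",[100,100,40],[125,255,255]),("g",[45,90,40],[85,255,255])):
    for b in blobs(c,lo,hi,roi,20)[:1]:
        e=cv2.fitEllipse(b[2]);print(n,k,b[0],plane(c,b[1],.011)[:2].round(4),plane(c,e[0],.011)[:2].round(4))
o=np.vstack([cv2.resize(s['pixels'][80:240,200:340],None,fx=2.2,fy=2.2),cv2.resize(t['pixels'][140:240,240:380],None,fx=2.2,fy=2.2)])
cv2.imwrite('pics/p4.png',o)
```

```text
t 19.7 tcp [ 0.5943 -0.163   0.2448] yaw 40.3 q7 39.1 w 0.994
(0.4318, 0.1141, 0.2) [ -0.    0.1 -84.3] [316.5  55.5  44.3]
(0.4318, 0.1141, 0.056) [ -0.    0.1 -84.3] [316.7  55.4 188.3]
top b 280.0 [0.5679 0.3044] [0.5679 0.3044]
top g 279.0 [0.5017 0.379 ] [0.5017 0.379 ]
scene b 192.5 [0.5681 0.3072] [0.5681 0.3072]
scene g 230.0 [0.501  0.3828] [0.501  0.3827]
```

View pics/p4.png

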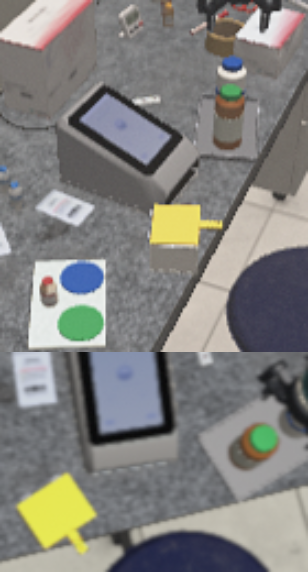

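Both bottles stand in the tray and both discs are clear: blue at about (0.568,0.306), green at about (0.501,0.381). Next is the lid tab.

Request:
{"method": "apply_moves", "body": {"series": [[0, 0, -7, 26, 5, 4, 60], [0, 0, -15, 58, 10, 8, 60], [0, 0, -23, 90, 16, 12, 60], [0, 0, -31, 122, 21, 17, 60], [0, 0, -39, 154, 27, 22, 60], [0, 0, -47, 186, 33, 26, 60], [0, 0, -55, 218, 38, 31, 60], [0, 0, -63, 250, 44, 35, 60], [0, 0, -71, 280, 49, 40, 60], [0, 0, -78, 303, 53, 43, 60]], "squeeze": 25}}

```text
t: 20.8
ee_pos: [0.4361, 0.1035, 0.1991]
eef_rot: [[-0.877, -0.481, -0.003], [-0.481, 0.877, 0.0], [0.002, 0.002, -1.0]]
contact_force: [0.6, 0.3, -0.2]
width: 0.7
grasp_force: 0.0
```

Request:
{"method": "apply_moves", "body": {"series": [[0, 0, -6, 0, 0, 0, 60], [0, 0, -6, 0, 0, 0, 60], [0, 0, -6, 0, 0, 0, 60]]}}

```text
t: 21.1
ee_pos: [0.438, 0.1018, 0.1998]
eef_rot: [[-0.827, -0.562, -0.002], [-0.562, 0.827, 0.0], [0.001, 0.001, -1.0]]
contact_force: [-0.1, 0.9, 0.1]
width: 0.702
grasp_force: 0.0
```

Run:
```python
from h import *
s=read_camera('scene');t=read_camera('top')
g=BC-.065*BX
go((*g,.2,124.6),(*g,.055,124.6)); print(readout.state()["joint_pos"].round(0))
for n,c,q,roi in(("top",t,(3,2),(240,185,295,240)),("scene",s,(3,2),(255,165,308,200))):
  b=blobs(c,[20,120,80],[35,255,255],roi)[0]; P=b[2][:,0]
  W=np.array([plane(c,p,.0715)[:2]-BC for p in P.astype(float)]);X=W@BX;Y=W@BY
  m=X<-.047;print(n,"tab y mid",((Y[m].min()+Y[m].max())/2).round(4),"w",np.ptp(Y[m]).round(4),"x min",X.min().round(4),"lid x max",X.max().round(4),"y",Y.min().round(4),Y.max().round(4))
cv2.imwrite('pics/p5.png',cv2.resize(s['pixels'][120:220,230:330],None,fx=4,fy=4))
```

```text
t 21.2 tcp [0.4383 0.1017 0.2001] yaw 124.2 q7 86.6 w 0.702
(np.float64(0.431805), np.float64(0.11407999999999999), 0.2) [ 0.  -0.  -0.4] [-1.6 13.9  0.1]
(np.float64(0.431805), np.float64(0.11407999999999999), 0.055) [ 0.  -0.  -0.4] [ -1.7  13.8 145.1]
[ 34.  21. -60. 118.  22.  54.  87.]
top tab y mid -0.0008 w 0.0 x min -0.0479 lid x max 0.0412 y -0.0488 0.049
scene tab y mid -0.0028 w 0.0164 x min -0.0762 lid x max 0.0417 y -0.0496 0.0492
```

View pics/p5.png

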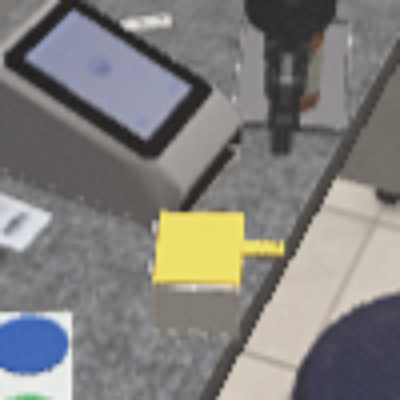

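The gripper is clear in front of the shut lid, and the tab is at scene pixel (296,182). I'm moving over it and going down.

Request:
{"method": "apply_moves", "body": {"series": [[0, 0, 0, -1, 6, 10, 50], [0, 0, 0, -1.5, 12.5, 40, 50], [0, 0, 0, -1.5, 12.5, 75, 50], [0, 0, 0, -1.5, 12.5, 105, 50], [0, 0, 0, -1.5, 12.5, 128, 50], [0, 0, 0, -1.5, 12.5, 142, 50], [0, 0, 0, -1.5, 12.5, 145, 50], [0, 0, 0, -1.5, 12.5, 145, 50], [0, 0, 0, -1.5, 12.5, 145, 50]]}}

```text
t: 22.1
ee_pos: [0.4329, 0.1138, 0.0561]
eef_rot: [[-0.826, -0.564, 0.001], [-0.564, 0.826, 0.0], [-0.001, -0.0, -1.0]]
contact_force: [0.6, 0.7, 0.9]
width: 0.586
grasp_force: 0.0
```

Run:
```python
from h import *
go((.4327,.1129,.055,124.6));print(readout.state()["contact_force"],readout.state()["joint_pos"].round(0))
```

```text
t 22.1 tcp [0.4329 0.1138 0.0561] yaw 124.3 q7 69.8 w 0.586
(0.4327, 0.1129, 0.055) [-0.   0.1 -0.3] [ 0.6 -0.6  1.1]
[0.6436023  0.71853469 0.91844463] [ 19.  33. -46. 124.  40.  38.  70.]
```

Close on the tab.

Request:
{"method": "apply_moves", "body": {"series": [[0, 0, 0, 0, 0, 1, 30], [0, 0, 0, 0, 0, 1, 10], [0, 0, 0, 0, 0, 1, 10], [0, 0, 0, 0, 0, 1, 10], [0, 0, 0, 0, 0, 1, 10], [0, 0, 0, 0, 0, 1, 10], [0, 0, 0, 0, 0, 1, 10]], "squeeze": 25}}

```text
t: 22.8
ee_pos: [0.4305, 0.1168, 0.0549]
eef_rot: [[-0.824, -0.566, -0.002], [-0.566, 0.824, 0.005], [-0.001, 0.005, -1.0]]
contact_force: [-5.4, 9.2, 0.7]
width: 0.174
grasp_force: 29.9
```

Run:
```python
from h import *
go((.4327,.1129,.055,124.6));print(readout.state()["contact_force"],readout.state()["torque"])
p=readout.state()["ee_pos"];R=readout.state()["eef_rot"]
# arc: hinge at BC+.041BX, z .066; tool shift from the present grasp
L=np.hypot(.106,.0035);p0=np.arctan2(.0035,.106)
zg=p[2]+.019;th0=np.arcsin((zg-.066)/L)-p0;print("th0",th0)
for th in np.arange(th0,1.86,.15):
  dx=-L*(np.cos(th+p0)-np.cos(th0+p0));dz=L*(np.sin(th+p0)-np.sin(th0+p0))
  print(round(th,2),(R.T@np.array([*(dx*BX),dz])*1e3).round(1))
```

```text
t 22.8 tcp [0.4305 0.1168 0.0549] yaw 124.5 q7 69.7 w 0.174
(0.4327, 0.1129, 0.055) [ 0.3  0.1 -0.1] [ 0.4 -4.4 -0.2]
[-5.37061538  9.19066416  0.70839241] [ 1.78933941  1.28764734 -0.07714284]
th0 0.04116948321961832
0.04 [0. 0. 0.]
0.19 [ -2.4   0.1 -15.7]
0.34 [ -7.1   0.2 -30.9]
0.49 [-14.    0.3 -45.2]
0.64 [-23.    0.3 -58.3]
0.79 [-33.8   0.4 -69.9]
0.94 [-46.3   0.5 -79.8]
1.09 [-60.1   0.6 -87.7]
1.24 [-74.9   0.6 -93.5]
1.39 [-90.4   0.7 -96.9]
1.54 [-106.3    0.7  -98. ]
1.69 [-122.1    0.8  -96.8]
1.84 [-137.6    0.8  -93.2]
```

Request:
{"method": "apply_moves", "body": {"series": [[0, 0, 0, 0, 4, -1, 10], [0, 0, 0, -0.7, 4.2, -8, 10], [0, 0, 0, -2.4, 4.2, -15.7, 10], [0, 0, 0, -4.5, 4.2, -23.5, 10], [0, 0, 0, -7, 4.3, -31, 10], [0, 0, 0, -10.5, 4.3, -38, 10], [0, 0, 0, -14, 4.3, -45, 10], [0, 0, 0, -18.5, 4.3, -52, 10], [0, 0, 0, -23, 4.3, -58.3, 10], [0, 0, 0, -23, 4.3, -58.3, 10]]}}

```text
t: 23.8
ee_pos: [0.4491, 0.1299, 0.1136]
eef_rot: [[-0.826, -0.564, -0.0], [-0.564, 0.826, -0.001], [0.001, -0.001, -1.0]]
contact_force: [-5.0, -2.1, 3.6]
width: 0.175
grasp_force: 30.7
```

Run:
```python
from h import *
s=readout.state();print(s["contact_force"],s["torque"],s["joint_pos"].round(0),s["grasp_force"])
p=s["ee_pos"];R=s["eef_rot"];H=np.array([.4305,.1168])+.106*BX
L=np.hypot(.106,.0035);p0=np.arctan2(.0035,.106)
x=(H-p[:2])@BX;print("x,z rel hinge",x,p[2]+.019-.066,"r",np.hypot(x,p[2]-.047))
for th in np.arange(.64,1.86,.075):
  q=H-L*np.cos(th+p0)*BX;q=np.array([*q,.066+L*np.sin(th+p0)-.019])
  print(round(th,2),(R.T@(q-p)*1e3).round(1))
```

```text
[-4.9933973  -2.10693974  3.57469249] [-0.37500086  1.1454529   0.00232151] [ 22.  30. -52. 120.  33.  46.  75.] 30.7014262676239
x,z rel hinge 0.08321437418623817 0.06659770790518899 r 0.10658276957103402
0.64 [-0.3 -0.2  0.5]
0.72 [-5.5 -0.2 -5.5]
0.79 [-11.1  -0.1 -11.2]
0.86 [-17.1  -0.1 -16.4]
0.94 [-23.5  -0.1 -21.1]
1.01 [-30.2  -0.1 -25.3]
1.09 [-37.3  -0.  -29. ]
1.16 [-44.6   0.  -32.2]
1.24 [-52.1   0.  -34.8]
1.31 [-59.8   0.1 -36.9]
1.39 [-67.6   0.1 -38.4]
1.46 [-75.5   0.2 -39.2]
1.54 [-83.4   0.2 -39.5]
1.61 [-91.4   0.2 -39.2]
1.69 [-99.3   0.3 -38.3]
1.76 [-107.1    0.3  -36.8]
1.84 [-114.8    0.4  -34.8]
```

Request:
{"method": "apply_moves", "body": {"series": [[0, 0, 0, -5.5, 0, -5.5, 10], [0, 0, 0, -17, 0, -16, 10], [0, 0, 0, -30, 0, -25, 10], [0, 0, 0, -45, 0, -32, 10], [0, 0, 0, -60, 0, -37, 10], [0, 0, 0, -75, 0, -39, 10], [0, 0, 0, -91, 0, -39, 10], [0, 0, 0, -103, 0, -37.5, 10], [0, 0, 0, -107, 0, -37, 10], [0, 0, 0, -107, 0, -37, 10]]}}

```text
t: 24.8
ee_pos: [0.5382, 0.1908, 0.15]
eef_rot: [[-0.826, -0.564, 0.001], [-0.564, 0.826, 0.001], [-0.002, -0.0, -1.0]]
contact_force: [-1.0, -0.6, 3.1]
width: 0.178
grasp_force: 36.1
```

Run:
```python
from h import *
s=readout.state();print(s["contact_force"],s["torque"],s["joint_pos"].round(0),s["grasp_force"])
p=s["ee_pos"];H=np.array([.4305,.1168])+.106*BX
x=(H-p[:2])@BX;print("x,z rel hinge",x,p[2]-.047,"r",np.hypot(x,p[2]-.047),np.arctan2(p[2]-.047,x)-.033)
go((.57,.38,.25,124.6))
```

```text
[-1.03571841 -0.55264538  3.07652973] [-0.29656252  0.36759701 -0.059694  ] [ 15.  35. -50. 105.  33.  56.  75.] 36.08524739742279
x,z rel hinge -0.024701671848952868 0.10303574179719259 r 0.10595535229440319 1.7730943805811226
t 24.8 tcp [0.5382 0.1908 0.15  ] yaw 124.4 q7 74.6 w 0.178
(0.57, 0.38, 0.25) [-0.   0.1 -0.2] [-133.2  138.3  -99.8]
```

Request:
{"method": "apply_moves", "body": {"series": [[0, 0, 0, 0, 0, 0, 40], [0, 0, 0, 0, 0, 0, 40], [0, 0, 0, 0, 0, 0, 40], [0, 0, 0, 0, 0, -10, 50], [0, 0, 0, 0, 0, -35, 55], [0, 0, 0, 0, 0, -65, 55], [0, 0, 0, -10, 10, -85, 55], [0, 0, 0, -35, 36, -92, 55], [0, 0, 0, -65, 68, -95, 55], [0, 0, 0, -97, 100, -95, 55]]}}

```text
t: 25.8
ee_pos: [0.5621, 0.3285, 0.2467]
eef_rot: [[-0.827, -0.563, 0.003], [-0.563, 0.827, 0.001], [-0.002, -0.001, -1.0]]
contact_force: [0.4, -0.2, 0.5]
width: 0.642
grasp_force: 0.0
```

Request:
{"method": "apply_moves", "body": {"series": [[0, 0, 0, -20, 20, 0, 55], [0, 0, 0, -32, 33, 0, 55], [0, 0, 0, -37, 38, 0, 55], [0, 0, 0, -37, 38, 0, 55], [0, 0, 0, -37, 38, 0, 55]]}}

```text
t: 26.3
ee_pos: [0.5705, 0.3787, 0.245]
eef_rot: [[-0.826, -0.563, 0.0], [-0.563, 0.826, -0.001], [0.0, -0.001, -1.0]]
contact_force: [-0.6, -0.1, -0.1]
width: 0.645
grasp_force: 0.0
```

Run:
```python
from h import *
s=read_camera('scene');t=read_camera('top')
go((.5724,.3785,.2,124.6),(.5724,.3785,.03,124.6))
for n,c,roi in(("top",t,(180,165,225,205)),("scene",s,(210,195,232,225))):
  x0,y0,x1,y1=roi;hv=cv2.cvtColor(c["pixels"],cv2.COLOR_BGR2HSV).astype(int)[y0:y1,x0:x1]
  m=((hv[...,0]<8)|(hv[...,0]>172))&(hv[...,1]>110)&(hv[...,2]>90)
  ys,xs=np.nonzero(m);u,v=xs.mean()+x0,ys.mean()+y0;print(n,m.sum(),u,v,plane(c,(u,v),.062)[:2].round(4),(xs.min()+x0,xs.max()+x0,ys.min()+y0,ys.max()+y0))
o=np.hstack([cv2.resize(s['pixels'][110:240,200:310],None,fx=3.6,fy=3.6),cv2.resize(t['pixels'][130:260,180:290],None,fx=3.6,fy=3.6)])
cv2.imwrite('pics/p6.png',o)
```

```text
t 26.4 tcp [0.5707 0.3783 0.245 ] yaw 124.2 q7 65.7 w 0.646
(0.5724, 0.3785, 0.2) [-0.1 -0.  -0.4] [-1.5 -0.7 45. ]
(0.5724, 0.3785, 0.03) [-0.1 -0.  -0.4] [ -1.5  -0.5 215. ]
top 15 200.46666666666667 185.86666666666667 [0.573  0.3772] (np.int64(199), np.int64(202), np.int64(184), np.int64(188))
scene 12 221.16666666666666 207.33333333333334 [0.5719 0.3806] (np.int64(219), np.int64(223), np.int64(206), np.int64(209))
```

View pics/p6.png

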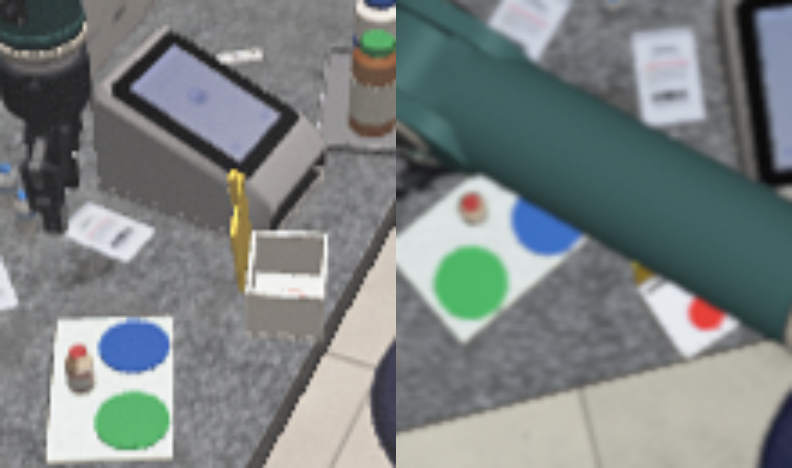

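The lid stands open beyond upright and the box is clear, with the red spot visible in the top view near (266,216). The gripper is above the control bottle, so I go down.

Request:
{"method": "apply_moves", "body": {"series": [[0, 0, 0, -1.5, 0, 15, 55], [0, 0, 0, -1.5, 0, 50, 55], [0, 0, 0, -1.5, 0, 90, 55], [0, 0, 0, -1.5, 0, 130, 55], [0, 0, 0, -1.5, 0, 165, 55], [0, 0, 0, -1.5, 0, 190, 55], [0, 0, 0, -1.5, 0, 205, 55], [0, 0, 0, -1.5, 0, 213, 55], [0, 0, 0, -1.5, 0, 213, 55], [0, 0, 0, -1.5, 0, 213, 55]]}}

```text
t: 27.4
ee_pos: [0.572, 0.3813, 0.0331]
eef_rot: [[-0.826, -0.564, 0.001], [-0.564, 0.826, 0.001], [-0.002, 0.0, -1.0]]
contact_force: [-0.3, -0.2, 0.5]
width: 0.64
grasp_force: 0.0
```

Run:
```python
from h import *
go((.5725,.3789,.02,124.6))
s=read_camera('scene');t=read_camera('top')
for n,c,roi in(("top",t,(245,195,285,235)),("scene",s,(255,170,300,210))):
  x0,y0,x1,y1=roi;hv=cv2.cvtColor(c["pixels"],cv2.COLOR_BGR2HSV).astype(int)[y0:y1,x0:x1]
  m=((hv[...,0]<8)|(hv[...,0]>172))&(hv[...,1]>110)&(hv[...,2]>90)
  if m.sum():
    ys,xs=np.nonzero(m);u,v=xs.mean()+x0,ys.mean()+y0;P=plane(c,(u,v),.005)[:2];print(n,m.sum(),u,v,P.round(4),(xs.min()+x0,xs.max()+x0,ys.min()+y0,ys.max()+y0))
H=np.array([.4305,.1168])+.106*BX;print("spot from tab",H-.051*BX,"from BC",BC-.01*BX)
```

```text
t 27.4 tcp [0.572  0.3813 0.0331] yaw 124.3 q7 58.8 w 0.64
(0.5725, 0.3789, 0.02) [ 0.   0.1 -0.3] [ 1.  -2.2 13.1]
top 66 265.77272727272725 216.36363636363637 [0.4772 0.1445] (np.int64(262), np.int64(270), np.int64(212), np.int64(220))
spot from tab [0.475765 0.14804 ] from BC [0.47707 0.14532]
```

Request:
{"method": "apply_moves", "body": {"series": [[0, 0, 0, 1, -2, 0, 55], [0, 0, 0, 1, -2, 6, 55], [0, 0, 0, 1, -2, 12, 55], [0, 0, 0, 1, -2, 12, 55], [0, 0, 0, 1, -2, 12, 35], [0, 0, 0, 1, -2, 12, 20], [0, 0, 0, 1, -2, 12, 20], [0, 0, 0, 1, -2, 12, 20], [0, 0, 0, 1, -2, 12, 20], [0, 0, 0, 1, -2, 12, 20]], "squeeze": 25}}

```text
t: 28.5
ee_pos: [0.5717, 0.3785, 0.0199]
eef_rot: [[-0.826, -0.564, 0.0], [-0.564, 0.826, 0.0], [-0.0, 0.0, -1.0]]
contact_force: [0.3, 1.0, -0.5]
width: 0.335
grasp_force: 24.7
```

Run:
```python
from h import *
go((.476,.147,.21,124.6),(.476,.147,.0185,124.6));print(readout.state()["grasp_force"],readout.state()["contact_force"])
```

```text
t 28.5 tcp [0.5717 0.3785 0.0199] yaw 124.3 q7 58.5 w 0.335
(0.476, 0.147, 0.21) [ 0.   0.  -0.3] [ 209.7 -137.1 -190.1]
(0.476, 0.147, 0.0185) [ 0.   0.  -0.3] [ 209.7 -137.2    1.4]
24.671293795108795 [ 0.33690452  1.02076129 -0.48108626]
```

Request:
{"method": "apply_moves", "body": {"series": [[0, 0, 0, 0, 0, -5, 20], [0, 0, 0, 0, 0, -20, 20], [0, 0, 0, 0, 0, -50, 20], [0, 0, 0, 0, 0, -85, 20], [0, 0, 0, 0, 0, -120, 20], [0, 0, 0, 0, 0, -155, 20], [0, 0, 0, 0, 0, -185, 20], [0, 0, 0, 0, 0, -210, 20], [0, 0, 0, 0, 0, -225, 20], [0, 0, 0, 0, 0, -228, 20]]}}

```text
t: 29.5
ee_pos: [0.5722, 0.3792, 0.2507]
eef_rot: [[-0.826, -0.564, 0.003], [-0.564, 0.826, 0.002], [-0.004, -0.0, -1.0]]
contact_force: [-0.2, -0.5, -1.4]
width: 0.334
grasp_force: 24.8
```

Request:
{"method": "apply_moves", "body": {"series": [[0, 0, 0, 10, -6, 0, 20], [0, 0, 0, 30, -20, 0, 20], [0, 0, 0, 58, -38, 0, 20], [0, 0, 0, 88, -58, 0, 20], [0, 0, 0, 118, -77, 0, 20], [0, 0, 0, 148, -97, 0, 20], [0, 0, 0, 175, -114, 0, 20], [0, 0, 0, 196, -128, 0, 20], [0, 0, 0, 208, -136, 0, 20], [0, 0, 0, 209.5, -137, 0, 20]]}}

```text
t: 30.5
ee_pos: [0.4746, 0.1439, 0.2463]
eef_rot: [[-0.828, -0.561, -0.003], [-0.561, 0.828, -0.003], [0.004, -0.001, -1.0]]
contact_force: [-0.4, 0.2, -1.0]
width: 0.331
grasp_force: 24.8
```

Request:
{"method": "apply_moves", "body": {"series": [[0, 0, 0, 0, 0, 0, 20], [0, 0, 0, 0, 0, 0, 20], [0, 0, 0, 0, 0, 0, 20]]}}

```text
t: 30.8
ee_pos: [0.476, 0.1482, 0.2477]
eef_rot: [[-0.825, -0.565, -0.0], [-0.565, 0.825, 0.001], [-0.0, 0.001, -1.0]]
contact_force: [-0.9, -0.6, -0.2]
width: 0.333
grasp_force: 24.8
```

Run:
```python
from h import *
go((.476,.147,.1,124.6),(.476,.147,.0185,124.6));print(readout.state()["joint_pos"].round(0))
```

```text
t 30.8 tcp [0.476  0.1482 0.2477] yaw 124.4 q7 84.2 w 0.333
(0.476, 0.147, 0.1) [ 0.   0.  -0.2] [  0.7  -1.1 147.7]
(0.476, 0.147, 0.0185) [ 0.   0.  -0.2] [  0.7  -1.2 229.2]
[ 28.  22. -59. 109.  21.  61.  84.]
```

Request:
{"method": "apply_moves", "body": {"series": [[0, 0, 0, 0, -1, 10, 20], [0, 0, 0, 0, -1, 40, 20], [0, 0, 0, 0, -1, 75, 20], [0, 0, 0, 0, -1, 110, 20], [0, 0, 0, 0, -1, 135, 20], [0, 0, 0, 0, -1, 147, 20], [0, 0, 0, 0, -1, 147, 20], [0, 0, 0, 0, -1, 147, 20]]}}

```text
t: 31.6
ee_pos: [0.4771, 0.1471, 0.1014]
eef_rot: [[-0.825, -0.565, 0.001], [-0.565, 0.825, 0.001], [-0.001, 0.0, -1.0]]
contact_force: [-0.0, 0.1, 0.3]
width: 0.33
grasp_force: 24.8
```

Run:
```python
from h import *
go((.476,.147,.0185,124.6));print(readout.state()["contact_force"])
```

```text
t 31.6 tcp [0.4771 0.1471 0.1014] yaw 124.4 q7 73.1 w 0.33
(0.476, 0.147, 0.0185) [ 0.   0.1 -0.2] [ 1.   0.5 82.9]
[-0.02465255  0.10523019  0.26554929]
```

Request:
{"method": "apply_moves", "body": {"series": [[0, 0, 0, 1, 0, 10, 20], [0, 0, 0, 1, 0, 30, 20], [0, 0, 0, 1, 0, 50, 20], [0, 0, 0, 1, 0, 65, 20], [0, 0, 0, 1, 0, 75, 20], [0, 0, 0, 1, 0, 80, 20], [0, 0, 0, 1, 0, 82, 20], [0, 0, 0, 1, 0, 82, 20], [0, 0, 0, 1, 0, 82, 20]]}}

```text
t: 32.5
ee_pos: [0.4761, 0.146, 0.0202]
eef_rot: [[-0.826, -0.564, 0.001], [-0.564, 0.826, -0.001], [-0.001, -0.002, -1.0]]
contact_force: [-3.8, -1.3, 9.8]
width: 0.329
grasp_force: 27.0
```

Run:
```python
from h import *
go((.476,.147,.0175,124.6));print(readout.state()["contact_force"])
```

```text
t 32.5 tcp [0.4761 0.146  0.0202] yaw 124.4 q7 66.0 w 0.329
(0.476, 0.147, 0.0175) [-0.1  0.  -0.2] [-0.5  0.9  2.7]
[-3.83062286 -1.33841219  9.84545497]
```

Run:
```python
from h import *
s=read_camera('scene');t=read_camera('top')
o=np.hstack([cv2.resize(s['pixels'][90:220,230:340],None,fx=3.6,fy=3.6),cv2.resize(t['pixels'][130:260,210:320],None,fx=3.6,fy=3.6)])
cv2.imwrite('pics/p7.png',o);print(readout.state()["torque"],readout.state()["contact_force"])
```

```text
[-0.55579983  0.42746444 -0.18571612] [-4.09084818 -1.18660014 10.10757525]
```

View pics/p7.png

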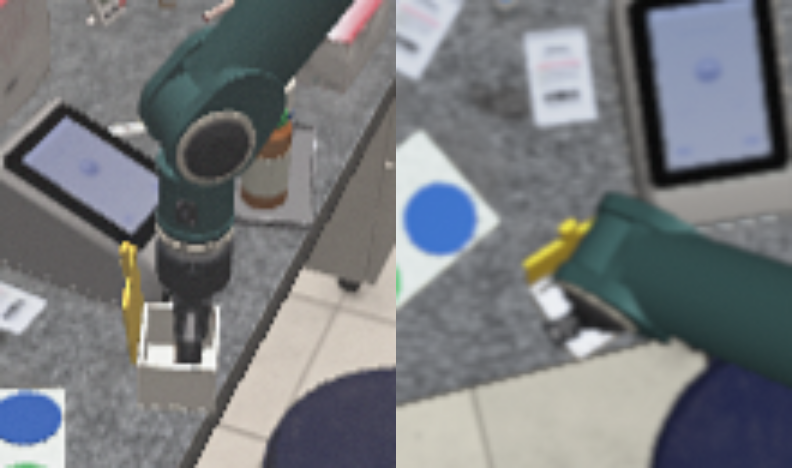

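The gripper and bottle are inside the box, clear of the walls and the lid. The 10 N upward force means the bottle is on the floor, so I release.

Request:
{"method": "apply_moves", "body": {"series": [[0, 0, 0, 0, 0, -1, 20], [0, 0, 0, 0, 0, -1, 20], [0, 0, 0, 0, 0, -1, 30], [0, 0, 0, 0, 0, -1, 42], [0, 0, 0, 0, 0, -1, 48], [0, 0, 0, 0, 0, -1, 48], [0, 0, 0, 0, 0, -1, 48], [0, 0, 0, 0, 0, -1, 48], [0, 0, 0, 0, 0, -1, 48]]}}

```text
t: 33.5
ee_pos: [0.4763, 0.1484, 0.0218]
eef_rot: [[-0.824, -0.566, 0.003], [-0.566, 0.824, 0.003], [-0.004, 0.001, -1.0]]
contact_force: [-6.0, 3.1, 18.5]
width: 0.558
grasp_force: 19.5
```

Request:
{"method": "apply_moves", "body": {"series": [[0, 0, 0, 0, 0, -5, 48], [0, 0, 0, 0, 0, -20, 48], [0, 0, 0, 0, 0, -45, 48], [0, 0, 0, 0, 0, -80, 48], [0, 0, 0, 0, 0, -120, 48], [0, 0, 0, 0, 0, -160, 48], [0, 0, 0, 0, 0, -195, 48], [0, 0, 0, 0, 0, -215, 48], [0, 0, 0, 0, 0, -222, 48]]}}

```text
t: 34.4
ee_pos: [0.4768, 0.1458, 0.2444]
eef_rot: [[-0.826, -0.564, 0.004], [-0.564, 0.826, -0.0], [-0.003, -0.002, -1.0]]
contact_force: [0.4, -0.2, 0.1]
width: 0.562
grasp_force: 0.0
```

Run:
```python
from h import *
H=np.array([.4305,.1168])+.106*BX
go((.5382,.1908,.15,124.4),(.5382,.1908,.24,124.4))
s=read_camera('scene');t=read_camera('top')
for n,c,roi in(("top",t,(245,195,285,235)),("scene",s,(255,170,300,210))):
  x0,y0,x1,y1=roi;hv=cv2.cvtColor(c["pixels"],cv2.COLOR_BGR2HSV).astype(int)[y0:y1,x0:x1]
  m=((hv[...,0]<8)|(hv[...,0]>172))&(hv[...,1]>110)&(hv[...,2]>70)
  if m.sum():
    ys,xs=np.nonzero(m);u,v=xs.mean()+x0,ys.mean()+y0;print(n,m.sum(),u,v,plane(c,(u,v),.061)[:2].round(4))
cv2.imwrite('pics/p8.png',cv2.resize(s['pixels'][130:210,250:310],None,fx=6,fy=6))
```

```text
t 34.4 tcp [0.4768 0.1458 0.2444] yaw 124.3 q7 83.9 w 0.562
(0.5382, 0.1908, 0.15) [-0.1  0.2 -0.1] [-75.7   2.8  94.7]
(0.5382, 0.1908, 0.24) [-0.1  0.2 -0.1] [-76.    2.6   4.7]
top 61 265.6393442622951 216.75409836065575 [0.4688 0.1481]
scene 13 281.6923076923077 184.0 [0.4773 0.1492]
```

View pics/p8.png

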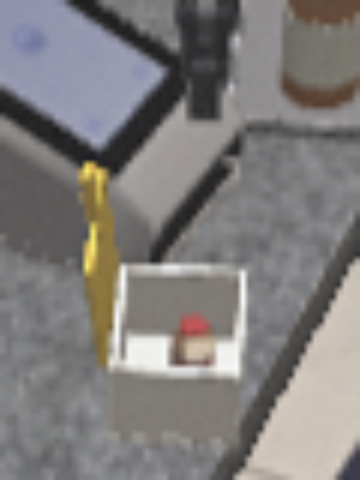

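The control bottle stands upright in the box on the spot, its cap at scene pixel (282,184), and the lid is still open. I'm going back to the tab.

Request:
{"method": "apply_moves", "body": {"series": [[0, 0, 0, -15, 0, 0, 48], [0, 0, 0, -45, 2, 0, 48], [0, 0, 0, -70, 2.7, 0, 48], [0, 0, 0, -76, 2.7, 0, 48], [0, 0, 0, -76, 2.7, 0, 48], [0, 0, 0, -76, 2.7, 15, 48], [0, 0, 0, -76, 2.7, 35, 48], [0, 0, 0, -76, 2.7, 40, 48], [0, 0, 0, -76, 2.7, 40, 48]]}}

```text
t: 35.4
ee_pos: [0.5359, 0.1898, 0.2005]
eef_rot: [[-0.826, -0.564, -0.003], [-0.564, 0.826, -0.001], [0.003, 0.0, -1.0]]
contact_force: [-0.0, -0.2, 0.6]
width: 0.56
grasp_force: 0.0
```

Run:
```python
from h import *
go((.5382,.1908,.15,124.4))
```

```text
t 35.4 tcp [0.5359 0.1898 0.2005] yaw 124.3 q7 77.1 w 0.56
(0.5382, 0.1908, 0.15) [ 0.  -0.2 -0.1] [-2.6 -0.5 50.5]
```

Request:
{"method": "apply_moves", "body": {"series": [[0, 0, 0, -2, 0, 10, 48], [0, 0, 0, -2, 0, 30, 48], [0, 0, 0, -2, 0, 45, 48], [0, 0, 0, -2, 0, 50, 48], [0, 0, 0, -2, 0, 50, 48], [0, 0, 0, -2, 0, 50, 25], [0, 0, 0, -2, 0, 50, 10], [0, 0, 0, -2, 0, 50, 10], [0, 0, 0, -2, 0, 50, 10], [0, 0, 0, -2, 0, 50, 10]]}}

```text
t: 36.4
ee_pos: [0.5395, 0.1918, 0.1527]
eef_rot: [[-0.826, -0.564, 0.002], [-0.564, 0.826, -0.0], [-0.001, -0.001, -1.0]]
contact_force: [1.4, -1.7, 6.4]
width: 0.181
grasp_force: 27.0
```

```bash
cat > arc.py <<'E'
from h import *
s=readout.state();print(s["contact_force"],s["width"],s["grasp_force"])
p=s["ee_pos"];R=s["eef_rot"];H=np.array([.4305,.1168])+.106*BX
L=np.hypot(.106,.0035);p0=np.arctan2(.0035,.106)
x=(H-p[:2])@BX;th=np.arctan2(p[2]-.047,x)-p0;print("r",np.hypot(x,p[2]-.047),"th",th)
for q_ in np.arange(th,-.08,-.1):
  q=H-L*np.cos(q_+p0)*BX;q=np.array([*q,.066+L*np.sin(q_+p0)-.019])
  print(round(q_,2),(R.T@(q-p)*1e3).round(1))
E
python3 arc.py
```

```text
[ 1.38462228 -1.74526738  6.44429226] 0.18061770075951847 27.041927576065063
r 0.1088950530611584 th 1.7820311046071413
1.78 [0.7 0.2 2.8]
1.68 [11.1  0.2  0.7]
1.58 [21.6  0.1 -0.3]
1.48 [32.2  0.  -0.3]
1.38 [42.8 -0.   0.8]
1.28 [53.2 -0.1  3. ]
1.18 [63.3 -0.1  6.2]
1.08 [73.  -0.2 10.3]
0.98 [82.3 -0.2 15.5]
0.88 [91.  -0.2 21.5]
0.78 [99.1 -0.3 28.3]
0.68 [106.5  -0.3  36. ]
0.58 [113.   -0.3  44.3]
0.48 [118.7  -0.3  53.3]
0.38 [123.5  -0.4  62.7]
0.28 [127.3  -0.4  72.6]
0.18 [130.1  -0.4  82.9]
0.08 [131.8  -0.4  93.3]
-0.02 [132.5  -0.3 103.9]
```

Request:
{"method": "apply_moves", "body": {"series": [[0, 0, 0, 5, 0, 0, 10], [0, 0, 0, 15, 0, -1, 10], [0, 0, 0, 27, 0, -2, 10], [0, 0, 0, 42, 0, -1, 10], [0, 0, 0, 53, 0, 1.5, 10], [0, 0, 0, 63, 0, 4.7, 10], [0, 0, 0, 73, 0, 9, 10], [0, 0, 0, 82, 0, 14.5, 10], [0, 0, 0, 91, 0, 21, 10], [0, 0, 0, 99, 0, 28, 10]]}}

```text
t: 37.4
ee_pos: [0.4568, 0.1355, 0.1235]
eef_rot: [[-0.826, -0.564, 0.001], [-0.564, 0.826, -0.0], [-0.0, -0.001, -1.0]]
contact_force: [6.7, -2.4, 1.2]
width: 0.181
grasp_force: 24.7
```

```bash
python3 arc.py
```

```text
[ 6.7140186  -2.39200876  1.1801217 ] 0.18092745032387175 24.727612137794495
r 0.10624186036728168 th 0.7708724004208611
0.77 [-0.1 -0.4  0.1]
0.67 [ 7.1 -0.4  7.9]
0.57 [13.6 -0.5 16.3]
0.47 [19.2 -0.5 25.3]
0.37 [23.8 -0.5 34.8]
0.27 [27.5 -0.5 44.8]
0.17 [30.2 -0.5 55. ]
0.07 [31.8 -0.5 65.5]
-0.03 [32.4 -0.5 76.1]
```

Request:
{"method": "apply_moves", "body": {"series": [[0, 0, 0, 3.5, 0, 4, 10], [0, 0, 0, 10, 0, 12, 10], [0, 0, 0, 16, 0, 20.5, 10], [0, 0, 0, 21.5, 0, 30, 10], [0, 0, 0, 25.5, 0, 40, 10], [0, 0, 0, 29, 0, 50, 10], [0, 0, 0, 31, 0, 60, 10], [0, 0, 0, 32, 0, 68, 10], [0, 0, 0, 32, 0, 73, 10], [0, 0, 0, 32, 0, 74, 10]]}}

```text
t: 38.4
ee_pos: [0.4308, 0.1176, 0.0516]
eef_rot: [[-0.826, -0.564, 0.001], [-0.564, 0.826, -0.004], [0.002, -0.004, -1.0]]
contact_force: [-4.4, -8.2, 44.0]
width: 0.182
grasp_force: 31.0
```

```bash
python3 arc.py
```

```text
[-4.39446417 -8.17072487 43.95342085] 0.18192897909872652 30.995048582553864
r 0.1053875681152925 th 0.010868662951216156
0.01 [ 0.7 -0.5 -0. ]
```

Request:
{"method": "apply_moves", "body": {"series": [[0, 0, 0, 0, 0, -2, 10], [0, 0, 0, 0, 0, -2, 30], [0, 0, 0, 0, 0, -2, 50], [0, 0, 0, 0, 0, -2, 50], [0, 0, 0, 0, 0, -2, 50], [0, 0, 0, 0, 0, -10, 50], [0, 0, 0, 0, 0, -35, 50], [0, 0, 0, 0, 0, -70, 60], [0, 0, 0, 0, 0, -110, 75], [0, 0, 0, 0, 0, -145, 85]]}}

```text
t: 39.4
ee_pos: [0.4301, 0.1186, 0.1967]
eef_rot: [[-0.825, -0.565, -0.0], [-0.565, 0.825, 0.0], [0.0, 0.0, -1.0]]
contact_force: [0.2, -0.8, -0.3]
width: 0.991
grasp_force: 0.0
```

Run:
```python
from h import *
s=read_camera('scene');t=read_camera('top')
go((.5941,-.163,.245,40.4),(.5941,-.163,.0735,40.4),(.65,-.248,.245,40.4))
o=np.hstack([cv2.resize(s['pixels'][80:240,200:330],None,fx=3,fy=3),cv2.resize(t['pixels'][120:280,240:370],None,fx=3,fy=3)])
cv2.imwrite('pics/p9.png',o)
# lid parallax
for n,c,roi in(("top",t,(240,185,295,240)),("scene",s,(255,165,308,200))):
  b=blobs(c,[20,120,80],[35,255,255],roi)[0]
  W=np.array([plane(c,p,.0715)[:2]-BC for p in b[2][:,0].astype(float)]);print(n,(W@BX).min().round(4),(W@BX).max().round(4),b[0])
```

```text
t 39.5 tcp [0.4328 0.1194 0.199 ] yaw 124.3 q7 83.8 w 0.998
(0.5941, -0.163, 0.245) [ 0.1  0.5 83.9] [  25.9 -324.3  -44.9]
(0.5941, -0.163, 0.0735) [ 0.1  0.5 83.9] [  27.  -323.7  126.5]
(0.65, -0.248, 0.245) [ 0.1  0.5 83.9] [  27.7 -426.   -44.6]
top -0.0413 0.0406 403.0
scene -0.0762 0.0417 377.5
```

View pics/p9.png

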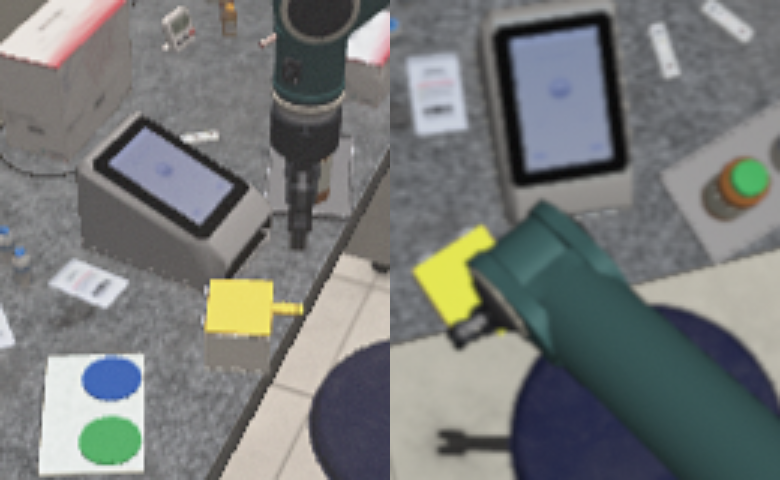

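The lid lies shut at scene crop (240,305), both discs are free, and the green bottle is still upright in the tray. I'll fetch green first.

Request:
{"method": "apply_moves", "body": {"series": [[0, 0, 7, 0, -10, -15, 85], [0, 0, 15, 2, -35, -30, 85], [0, 0, 23, 5, -70, -40, 85], [0, 0, 31, 8, -105, -45, 85], [0, 0, 39, 11, -140, -45, 85], [0, 0, 47, 14, -175, -45, 85], [0, 0, 55, 17, -210, -45, 85], [0, 0, 63, 20, -245, -45, 85], [0, 0, 71, 23, -280, -45, 85], [0, 0, 78, 25, -305, -45, 85]], "squeeze": 40}}

```text
t: 40.5
ee_pos: [0.5821, -0.1502, 0.2389]
eef_rot: [[-0.719, 0.696, -0.002], [0.696, 0.719, 0.0], [0.001, -0.001, -1.0]]
contact_force: [-0.2, 0.2, -0.0]
width: 0.993
grasp_force: 0.0
```

Request:
{"method": "apply_moves", "body": {"series": [[0, 0, 4, 0, 0, 0, 85], [0, 0, 6, 0, 0, 0, 85], [0, 0, 6, 0, 0, 0, 85], [0, 0, 6, 0, 0, 0, 85]]}}

```text
t: 40.9
ee_pos: [0.5816, -0.1475, 0.2394]
eef_rot: [[-0.648, 0.761, -0.001], [0.761, 0.648, 0.0], [0.001, -0.001, -1.0]]
contact_force: [-0.9, -0.6, -0.2]
width: 0.997
grasp_force: 0.0
```

Run:
```python
from h import *
go((.5941,-.163,.245,40.4),(.5941,-.163,.0735,40.4))
```

```text
t 40.9 tcp [ 0.5816 -0.1475  0.2394] yaw 40.4 q7 37.7 w 0.997
(0.5941, -0.163, 0.245) [-0.  -0.1  0. ] [-19.9  -0.6  -5.6]
(0.5941, -0.163, 0.0735) [-0.  -0.1  0. ] [-20.1  -0.5 165.9]
```

Request:
{"method": "apply_moves", "body": {"series": [[0, 0, 0, -10, 0, 0, 85], [0, 0, 0, -20, -0.5, 0, 85], [0, 0, 0, -20, -0.5, 15, 85], [0, 0, 0, -20, -0.5, 50, 85], [0, 0, 0, -20, -0.5, 90, 85], [0, 0, 0, -20, -0.5, 125, 85], [0, 0, 0, -20, -0.5, 150, 85], [0, 0, 0, -20, -0.5, 163, 85], [0, 0, 0, -20, -0.5, 165.5, 85], [0, 0, 0, -20, -0.5, 165.5, 85]]}}

```text
t: 41.9
ee_pos: [0.5949, -0.1633, 0.0745]
eef_rot: [[-0.648, 0.762, 0.0], [0.762, 0.648, 0.0], [-0.0, 0.0, -1.0]]
contact_force: [-0.0, 0.4, 0.5]
width: 0.993
grasp_force: 0.0
```

Run:
```python
from h import *
go((.5941,-.163,.0735,40.4))
```

```text
t 41.9 tcp [ 0.5949 -0.1633  0.0745] yaw 40.4 q7 32.6 w 0.993
(0.5941, -0.163, 0.0735) [ 0.  0. -0.] [ 0.7 -0.4  1. ]
```

Request:
{"method": "apply_moves", "body": {"series": [[0, 0, 0, 0.5, 0, 0, 48], [0, 0, 0, 0.5, 0, 0, 48], [0, 0, 0, 0.5, 0, 0, 48], [0, 0, 0, 0.5, 0, 0, 48], [0, 0, 0, 0.5, 0, 0, 48], [0, 0, 0, 0.5, 0, 0, 48], [0, 0, 0, 0.5, 0, 0, 48], [0, 0, 0, 0.5, 0, 0, 48]]}}

```text
t: 42.7
ee_pos: [0.5955, -0.163, 0.0762]
eef_rot: [[-0.648, 0.762, 0.003], [0.762, 0.648, -0.001], [-0.003, 0.002, -1.0]]
contact_force: [0.2, 0.3, 5.8]
width: 0.668
grasp_force: 42.4
```

Request:
{"method": "apply_moves", "body": {"series": [[0, 0, 0, 0, 0, -5, 48], [0, 0, 0, 0, 0, -20, 48], [0, 0, 0, 0, 0, -50, 48], [0, 0, 0, 0, 0, -85, 48], [0, 0, 0, 0, 0, -120, 48], [0, 0, 0, 0, 0, -150, 48], [0, 0, 0, 0, 0, -175, 48], [0, 0, 0, 0, 0, -190, 48], [0, 0, 0, 0, 0, -195, 48], [0, 0, 0, 0, 0, -195, 48]]}}

```text
t: 43.7
ee_pos: [0.594, -0.1631, 0.2695]
eef_rot: [[-0.647, 0.762, 0.0], [0.762, 0.647, -0.0], [-0.0, -0.0, -1.0]]
contact_force: [0.7, 0.2, -2.0]
width: 0.666
grasp_force: 43.4
```

Run:
```python
from h import *
go((.5014,.3812,.266,40.4))
```

```text
t 43.7 tcp [ 0.594  -0.1631  0.2695] yaw 40.3 q7 39.5 w 0.666
(0.5014, 0.3812, 0.266) [-0.   0.  -0.1] [474.8 281.7   3.3]
```

Request:
{"method": "apply_moves", "body": {"series": [[0, 0, 0, 13, 8, 0, 48], [0, 0, 0, 39, 23, 0, 48], [0, 0, 0, 75, 44, 0, 48], [0, 0, 0, 111, 66, 0, 48], [0, 0, 0, 147, 87, 0, 48], [0, 0, 0, 183, 108, 0, 48], [0, 0, 0, 219, 130, 0, 48], [0, 0, 0, 255, 151, 0, 48], [0, 0, 0, 291, 173, 0, 48], [0, 0, 0, 327, 194, 0, 48]]}}

```text
t: 44.7
ee_pos: [0.5283, 0.2141, 0.268]
eef_rot: [[-0.648, 0.761, -0.003], [0.761, 0.648, -0.0], [0.001, -0.002, -1.0]]
contact_force: [0.6, 0.1, -2.9]
width: 0.668
grasp_force: 43.4
```

Request:
{"method": "apply_moves", "body": {"series": [[0, 0, 0, 36, 21, 0, 48], [0, 0, 0, 72, 43, 0, 48], [0, 0, 0, 105, 62, 0, 48], [0, 0, 0, 130, 77, 0, 48], [0, 0, 0, 144, 85, 0, 48], [0, 0, 0, 148, 87.7, 0, 48], [0, 0, 0, 148, 87.7, 0, 48], [0, 0, 0, 148, 87.7, 0, 48], [0, 0, 0, 148, 87.7, 0, 48], [0, 0, 0, 148, 87.7, 0, 48]]}}

```text
t: 45.7
ee_pos: [0.502, 0.3802, 0.2693]
eef_rot: [[-0.646, 0.763, 0.0], [0.763, 0.646, -0.001], [-0.001, -0.0, -1.0]]
contact_force: [-0.2, -0.2, -1.4]
width: 0.667
grasp_force: 43.4
```

Run:
```python
from h import *
go((.5014,.3812,.092,40.4))
```

```text
t 45.7 tcp [0.502  0.3802 0.2693] yaw 40.2 q7 -16.4 w 0.667
(0.5014, 0.3812, 0.092) [-0.   0.  -0.2] [  1.2   0.2 177.3]
```

Request:
{"method": "apply_moves", "body": {"series": [[0, 0, 0, 0.5, 0, 10, 48], [0, 0, 0, 0.5, 0, 40, 48], [0, 0, 0, 0.5, 0, 75, 48], [0, 0, 0, 0.5, 0, 110, 48], [0, 0, 0, 0.5, 0, 140, 48], [0, 0, 0, 0.5, 0, 162, 48], [0, 0, 0, 0.5, 0, 174, 48], [0, 0, 0, 0.5, 0, 178, 48], [0, 0, 0, 0.5, 0, 178, 48], [0, 0, 0, 0.5, 0, 178, 48]]}}

```text
t: 46.7
ee_pos: [0.5016, 0.3824, 0.0926]
eef_rot: [[-0.647, 0.762, 0.002], [0.762, 0.647, 0.001], [-0.0, 0.002, -1.0]]
contact_force: [-0.2, -0.5, -1.5]
width: 0.662
grasp_force: 43.4
```

Run:
```python
from h import *
go((.5014,.3812,.082,40.4));print(readout.state()["contact_force"])
```

```text
t 46.7 tcp [0.5016 0.3824 0.0926] yaw 40.3 q7 -23.0 w 0.662
(0.5014, 0.3812, 0.082) [ 0.1  0.  -0.1] [-0.8 -1.  10.6]
[-0.21716499 -0.47421713 -1.52805641]
```

Request:
{"method": "apply_moves", "body": {"series": [[0, 0, 0, -0.8, -1, 4, 48], [0, 0, 0, -0.8, -1, 8, 48], [0, 0, 0, -0.8, -1, 10, 48], [0, 0, 0, -0.8, -1, 10, 48], [0, 0, 0, -0.8, -1, 10, 48], [0, 0, 0, -0.8, -1, 10, 85], [0, 0, 0, -0.8, -1, 10, 85], [0, 0, 0, -0.8, -1, 10, 85], [0, 0, 0, -0.8, -1, 10, 85], [0, 0, 0, -0.8, -1, 10, 85]]}}

```text
t: 47.7
ee_pos: [0.5007, 0.3805, 0.0812]
eef_rot: [[-0.647, 0.762, -0.0], [0.762, 0.647, -0.0], [0.0, -0.0, -1.0]]
contact_force: [0.9, -0.1, -0.5]
width: 0.998
grasp_force: 0.0
```

Request:
{"method": "apply_moves", "body": {"series": [[0, 0, 0, 0, 0, -10, 85], [0, 0, 0, 0, 0, -30, 85], [0, 0, 0, 0, 0, -60, 85], [0, 0, 0, 0, 0, -95, 85], [0, 0, 0, 0, 0, -130, 85], [0, 0, 0, 0, 0, -155, 85], [0, 0, 0, 0, 0, -165, 85], [0, 0, 0, 0, 0, -165, 85]]}}

```text
t: 48.5
ee_pos: [0.5012, 0.381, 0.248]
eef_rot: [[-0.647, 0.762, 0.003], [0.762, 0.647, 0.001], [-0.001, 0.003, -1.0]]
contact_force: [-0.2, 0.7, -0.3]
width: 0.998
grasp_force: 0.0
```

Run:
```python
from h import *
go((.65,-.248,.245,40.4))
```

```text
t 48.5 tcp [0.5012 0.381  0.248 ] yaw 40.3 q7 -17.2 w 0.998
(0.65, -0.248, 0.245) [ 0.2  0.  -0.1] [-575.7 -293.8    2.5]
```

Now the blue bottle.

Request:
{"method": "apply_moves", "body": {"series": [[0, 0, 0, -27, -14, 0, 85], [0, 0, 0, -66, -34, 0, 85], [0, 0, 0, -108, -55, 0, 85], [0, 0, 0, -150, -76, 0, 85], [0, 0, 0, -192, -98, 0, 85], [0, 0, 0, -234, -119, 0, 85], [0, 0, 0, -276, -141, 0, 85], [0, 0, 0, -318, -162, 0, 85], [0, 0, 0, -360, -184, 0, 85], [0, 0, 0, -402, -205, 0, 85]]}}

```text
t: 49.5
ee_pos: [0.6039, -0.0608, 0.2444]
eef_rot: [[-0.647, 0.762, -0.003], [0.762, 0.647, 0.0], [0.002, -0.002, -1.0]]
contact_force: [0.7, -1.2, 0.1]
width: 0.992
grasp_force: 0.0
```

Request:
{"method": "apply_moves", "body": {"series": [[0, 0, 0, -42, -21, 0, 85], [0, 0, 0, -84, -43, 0, 85], [0, 0, 0, -120, -62, 0, 85], [0, 0, 0, -150, -77, 0, 85], [0, 0, 0, -166, -85, 0, 85], [0, 0, 0, -173, -88.5, 0, 85], [0, 0, 0, -173, -88.5, 0, 85], [0, 0, 0, -173, -88.5, 0, 85], [0, 0, 0, -173, -88.5, 0, 85], [0, 0, 0, -173, -88.5, 0, 85]]}}

```text
t: 50.5
ee_pos: [0.6496, -0.246, 0.2468]
eef_rot: [[-0.649, 0.761, 0.0], [0.761, 0.649, 0.0], [-0.0, 0.0, -1.0]]
contact_force: [0.0, -0.2, 0.0]
width: 0.996
grasp_force: 0.0
```

Run:
```python
from h import *
go((.65,-.248,.245,40.4),(.65,-.248,.0735,40.4))
s=read_camera('scene');t=read_camera('top')
for n,c,roi in(("top",t,(180,185,225,225)),("scene",s,(222,190,245,213))):
  b=blobs(c,[45,100,40],[85,255,255],roi,5)
  for q in b[:2]:print(n,q[0],q[1].round(1),plane(c,q[1],.139)[:2].round(4))
cv2.imwrite('pics/p10.png',np.hstack([cv2.resize(s['pixels'][180:240,205:265],None,fx=6,fy=6),cv2.resize(t['pixels'][165:225,180:240],None,fx=6,fy=6)]))
```

```text
t 50.5 tcp [ 0.6496 -0.246   0.2468] yaw 40.5 q7 43.9 w 0.996
(0.65, -0.248, 0.245) [0.  0.  0.1] [-1.8 -1.   1.8]
(0.65, -0.248, 0.0735) [0.  0.  0.1] [ -1.7  -1.  173.3]
top 105.0 [197.4 203.1] [0.5001 0.3789]
top 28.0 [203.8 212.4] [0.4696 0.3567]
scene 78.0 [234.3 202.9] [0.4973 0.3848]
```

View pics/p10.png

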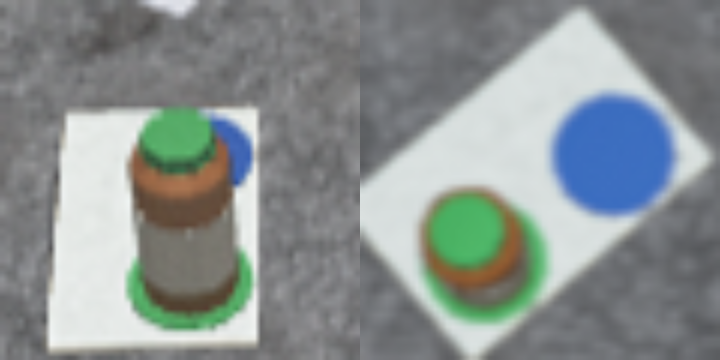

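The green bottle stands upright and centred on its disc; cap and disc centres agree to about 2 mm in the top view. Now down on the blue bottle.

Request:
{"method": "apply_moves", "body": {"series": [[0, 0, 0, -1, -0.5, 15, 85], [0, 0, 0, -1, -0.5, 50, 85], [0, 0, 0, -1, -0.5, 90, 85], [0, 0, 0, -1, -0.5, 125, 85], [0, 0, 0, -1, -0.5, 152, 85], [0, 0, 0, -1, -0.5, 167, 85], [0, 0, 0, -1, -0.5, 173, 85], [0, 0, 0, -1, -0.5, 173, 85], [0, 0, 0, -1, -0.5, 173, 85], [0, 0, 0, -1, -0.5, 173, 85]]}}

```text
t: 51.6
ee_pos: [0.6507, -0.2491, 0.0751]
eef_rot: [[-0.647, 0.762, 0.003], [0.762, 0.647, -0.001], [-0.002, 0.001, -1.0]]
contact_force: [-0.0, 0.4, -0.7]
width: 0.998
grasp_force: 0.0
```

Request:
{"method": "apply_moves", "body": {"series": [[0, 0, 0, 0, 0, 0, 50], [0, 0, 0, 0, 0, 0, 50], [0, 0, 0, 0, 0, 0, 50], [0, 0, 0, 0, 0, 0, 50], [0, 0, 0, 0, 0, 0, 50], [0, 0, 0, 0, 0, 0, 50], [0, 0, 0, 0, 0, 0, 50], [0, 0, 0, 0, 0, 0, 50]]}}

```text
t: 52.4
ee_pos: [0.6506, -0.2487, 0.0746]
eef_rot: [[-0.648, 0.762, 0.002], [0.762, 0.648, -0.001], [-0.002, 0.001, -1.0]]
contact_force: [0.4, 0.1, 5.4]
width: 0.688
grasp_force: 43.3
```

Request:
{"method": "apply_moves", "body": {"series": [[0, 0, 0, 0, 0, -5, 50], [0, 0, 0, 0, 0, -20, 50], [0, 0, 0, 0, 0, -50, 50], [0, 0, 0, 0, 0, -85, 50], [0, 0, 0, 0, 0, -120, 50], [0, 0, 0, 0, 0, -150, 50], [0, 0, 0, 0, 0, -175, 50], [0, 0, 0, 0, 0, -190, 50], [0, 0, 0, 0, 0, -195, 50], [0, 0, 0, 0, 0, -195, 50]]}}

```text
t: 53.4
ee_pos: [0.6494, -0.2489, 0.2683]
eef_rot: [[-0.647, 0.762, -0.0], [0.762, 0.647, -0.0], [0.0, -0.0, -1.0]]
contact_force: [-0.0, -0.4, -2.8]
width: 0.688
grasp_force: 44.0
```

Run:
```python
from h import *
go((.568,.3058,.266,40.4))
```

```text
t 53.4 tcp [ 0.6494 -0.2489  0.2683] yaw 40.3 q7 44.4 w 0.688
(0.568, 0.3058, 0.266) [-0.  -0.  -0.1] [475.5 297.    2.2]
```

Request:
{"method": "apply_moves", "body": {"series": [[0, 0, 0, 13, 8, 0, 50], [0, 0, 0, 39, 24, 0, 50], [0, 0, 0, 75, 47, 0, 50], [0, 0, 0, 111, 69, 0, 50], [0, 0, 0, 147, 92, 0, 50], [0, 0, 0, 183, 114, 0, 50], [0, 0, 0, 219, 137, 0, 50], [0, 0, 0, 255, 159, 0, 50], [0, 0, 0, 291, 182, 0, 50], [0, 0, 0, 327, 204, 0, 50]]}}

```text
t: 54.4
ee_pos: [0.5914, 0.135, 0.2669]
eef_rot: [[-0.648, 0.761, -0.003], [0.761, 0.648, -0.0], [0.002, -0.002, -1.0]]
contact_force: [0.8, -0.9, -3.4]
width: 0.684
grasp_force: 44.0
```

Request:
{"method": "apply_moves", "body": {"series": [[0, 0, 0, 36, 22, 0, 50], [0, 0, 0, 72, 45, 0, 50], [0, 0, 0, 105, 66, 0, 50], [0, 0, 0, 130, 81, 0, 50], [0, 0, 0, 144, 90, 0, 50], [0, 0, 0, 148.5, 93, 0, 50], [0, 0, 0, 148.5, 93, 0, 50], [0, 0, 0, 148.5, 93, 0, 50], [0, 0, 0, 148.5, 93, 0, 50], [0, 0, 0, 148.5, 93, 0, 50]]}}

```text
t: 55.4
ee_pos: [0.5688, 0.3043, 0.2683]
eef_rot: [[-0.646, 0.764, 0.0], [0.764, 0.646, -0.001], [-0.001, -0.0, -1.0]]
contact_force: [-0.4, 0.4, -3.1]
width: 0.687
grasp_force: 44.0
```

Run:
```python
from h import *
go((.568,.3058,.092,40.4))
```

```text
t 55.4 tcp [0.5688 0.3043 0.2683] yaw 40.2 q7 -7.2 w 0.687
(0.568, 0.3058, 0.092) [-0.   0.  -0.2] [  1.8   0.4 176.3]
```

Request:
{"method": "apply_moves", "body": {"series": [[0, 0, 0, 0.5, 0, 10, 50], [0, 0, 0, 0.5, 0, 40, 50], [0, 0, 0, 0.5, 0, 75, 50], [0, 0, 0, 0.5, 0, 110, 50], [0, 0, 0, 0.5, 0, 140, 50], [0, 0, 0, 0.5, 0, 162, 50], [0, 0, 0, 0.5, 0, 174, 50], [0, 0, 0, 0.5, 0, 177, 50], [0, 0, 0, 0.5, 0, 177, 50], [0, 0, 0, 0.5, 0, 177, 50]]}}

```text
t: 56.4
ee_pos: [0.5686, 0.3068, 0.0927]
eef_rot: [[-0.647, 0.762, 0.002], [0.762, 0.647, 0.001], [-0.0, 0.002, -1.0]]
contact_force: [-0.0, -0.7, -2.3]
width: 0.688
grasp_force: 43.9
```

Run:
```python
from h import *
go((.568,.3058,.0815,40.4))
```

```text
t 56.4 tcp [0.5686 0.3068 0.0927] yaw 40.3 q7 -13.3 w 0.688
(0.568, 0.3058, 0.0815) [ 0.1  0.  -0.1] [-0.4 -1.1 11.2]
```

Request:
{"method": "apply_moves", "body": {"series": [[0, 0, 0, 0, -1, 4, 50], [0, 0, 0, 0, -1, 8, 50], [0, 0, 0, 0, -1, 10.5, 50], [0, 0, 0, 0, -1, 10.5, 50], [0, 0, 0, 0, -1, 10.5, 50], [0, 0, 0, 0, -1, 10.5, 85], [0, 0, 0, 0, -1, 10.5, 85], [0, 0, 0, 0, -1, 10.5, 85], [0, 0, 0, 0, -1, 10.5, 85], [0, 0, 0, 0, -1, 10.5, 85]]}}

```text
t: 57.4
ee_pos: [0.5671, 0.3056, 0.0808]
eef_rot: [[-0.647, 0.762, 0.0], [0.762, 0.647, 0.0], [0.0, 0.0, -1.0]]
contact_force: [0.3, 0.2, 0.3]
width: 0.994
grasp_force: 0.0
```

Request:
{"method": "apply_moves", "body": {"series": [[0, 0, 0, 0, 0, -10, 85], [0, 0, 0, 0, 0, -30, 85], [0, 0, 0, 0, 0, -60, 85], [0, 0, 0, 0, 0, -95, 85], [0, 0, 0, 0, 0, -130, 85], [0, 0, 0, 0, 0, -165, 85], [0, 0, 0, -30, -25, -190, 85], [0, 0, 0, -70, -55, -200, 85], [0, 0, 0, -110, -85, -200, 85], [0, 0, 0, -150, -115, -200, 85]]}}

```text
t: 58.4
ee_pos: [0.5765, 0.1163, 0.2824]
eef_rot: [[-0.648, 0.762, 0.002], [0.762, 0.648, -0.0], [-0.002, 0.002, -1.0]]
contact_force: [1.0, 0.3, 0.1]
width: 0.996
grasp_force: 0.0
```

Request:
{"method": "apply_moves", "body": {"series": [[0, 0, 0, -30, -20, 0, 85], [0, 0, 0, -70, -45, 0, 85], [0, 0, 0, -110, -65, 0, 85], [0, 0, 0, -140, -85, 0, 85], [0, 0, 0, -150, -90, 0, 85], [0, 0, 0, -150, -90, 0, 85], [0, 0, 0, -150, -90, 0, 85], [0, 0, 0, -150, -90, 0, 85]]}}

```text
t: 59.2
ee_pos: [0.6048, -0.0521, 0.2813]
eef_rot: [[-0.65, 0.76, 0.0], [0.76, 0.65, 0.001], [0.0, 0.001, -1.0]]
contact_force: [1.1, -0.4, -0.6]
width: 0.997
grasp_force: 0.0
```

Run:
```python
from h import *
s=read_camera('scene');t=read_camera('top');print(readout.state()["contact_force"],readout.state()["t"])
for k,lo,hi in(("b",[100,120,50],[125,255,255]),("g",[45,100,40],[85,255,255])):
 for n,c,roi in(("top",t,(175,165,240,225)),("scene",s,(210,170,252,212))):
  b=blobs(c,lo,hi,roi,5)
  for q in b[:1]:print(k,n,q[0],q[1].round(1),plane(c,q[1],.139)[:2].round(4))
b=blobs(s,[20,120,80],[35,255,255],(255,165,308,200))[0];print(b[0],cv2.boundingRect(b[2]))
cv2.imwrite('pics/p11.png',np.hstack([cv2.resize(s['pixels'][165:245,205:305],None,fx=4,fy=4),cv2.resize(t['pixels'][155:235,185:285],None,fx=4,fy=4)]))
```

```text
[-0.09618665  0.12291883  0.48783584] 59.3
b top 77.0 [220.4 183.9] [0.5663 0.3046]
b scene 73.5 [234.7 182.3] [0.5634 0.3114]
g top 106.0 [197.3 203.1] [0.5001 0.3791]
g scene 85.5 [234.2 202.9] [0.4976 0.3852]
378.5 (268, 173, 33, 19)
```

View pics/p11.png

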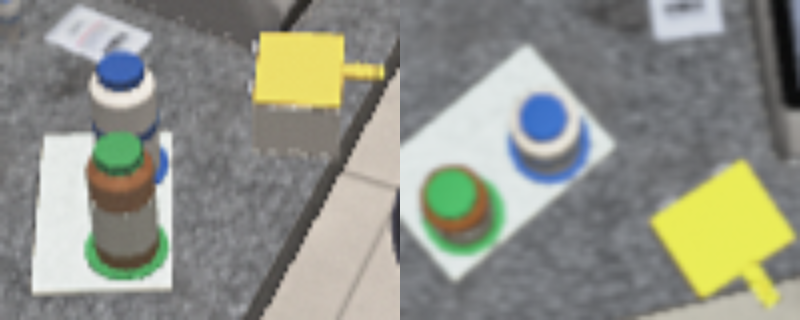

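Both tall bottles stand centred on their own discs (caps at top pixels (220,184) and (197,203)), the lid is shut and the arm is clear. Handing in.

```bash
python3 -c "
from bench import close_job
print(close_job())"
```

```text
the job is handed in; nothing more can be done
None
```

The job is handed in at about 59 s of the 147 s allowed. `close_job` returned no verdict, but the last images show both tall bottles upright, about 2 mm off the middle of their own discs, and the lid shut with the control bottle left standing on the red spot. Closing the lid briefly pressed it with 44 N through the fingers, over the 40 N set for the arm and gripper body.

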